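# Line up the joint models with the ruler

### The job

Stand every knee-joint model upright on the display board between the two metal stops, coloured strip towards the robot, all of them still a centimetre or more short of (on the near side of) the red line. Then take the ruler by its grip, lay its long edge in front of the row and push until it meets both stops, so that all plinth fronts are flush with the near edge of the red line. Leave the models lined up like that, press the ruler down into its holder until both orange jaws have snapped shut over its end pins, and leave everything else on the desk where it is.

Things in the scene. Friction and masses are not known exactly. Their poses are not given: they have to be found in the camera images.
- model_a: Bone-coloured knee-joint model, 112 mm tall, 0.18 kg, on a dark square plinth with a red strip along its front; may be absent. Plinth 50 x 50 x 16 mm; grip the upright shaft, 24 mm thick both ways, 76 to 112 mm high. Origin: centre of the plinth's underside; z up, x from the strip side to the back.
- model_a_front (a point): Middle of the lower front edge (the red strip side) of model_a's plinth, 25 mm in front (-x) of its origin; may be absent.
- model_b: Bone-coloured knee-joint model, 112 mm tall, 0.18 kg, on a dark square plinth with a blue strip along its front; may be absent. Plinth 50 x 50 x 16 mm; grip the upright shaft, 24 mm thick both ways, 76 to 112 mm high. Origin: centre of the plinth's underside; z up, x from the strip side to the back.
- model_b_front (a point): Middle of the lower front edge (the blue strip side) of model_b's plinth, 25 mm in front (-x) of its origin; may be absent.
- model_c: Bone-coloured knee-joint model, 112 mm tall, 0.18 kg, on a dark square plinth with a green strip along its front; may be absent. Plinth 50 x 50 x 16 mm; grip the upright shaft, 24 mm thick both ways, 76 to 112 mm high. Origin: centre of the plinth's underside; z up, x from the strip side to the back.
- model_c_front (a point): Middle of the lower front edge (the green strip side) of model_c's plinth, 25 mm in front (-x) of its origin; may be absent.
- model_d: Bone-coloured knee-joint model, 112 mm tall, 0.18 kg, on a dark square plinth with a yellow strip along its front; may be absent. Plinth 50 x 50 x 16 mm; grip the upright shaft, 24 mm thick both ways, 76 to 112 mm high. Origin: centre of the plinth's underside; z up, x from the strip side to the back.
- model_d_front (a point): Middle of the lower front edge (the yellow strip side) of model_d's plinth, 25 mm in front (-x) of its origin; may be absent.
- model_e: Bone-coloured knee-joint model, 112 mm tall, 0.18 kg, on a dark square plinth with a orange strip along its front; may be absent. Plinth 50 x 50 x 16 mm; grip the upright shaft, 24 mm thick both ways, 76 to 112 mm high. Origin: centre of the plinth's underside; z up, x from the strip side to the back.
- model_e_front (a point): Middle of the lower front edge (the orange strip side) of model_e's plinth, 25 mm in front (-x) of its origin; may be absent.
- board: Fixed pale wooden board, 384 mm (y), 8 thick, x from -60 to +100. Origin: on its underside, under the middle of the near edge of the red line along y; z up, x away from the robot. At each end of it an aluminium stop, 14 mm wide, centred at y = +-176, near face at x = 0, 30 mm deep, top 38 mm above the desk. Model centres must lie within y = +-143 mm.
- ruler: Loose aluminium ruler, 0.36 kg, flat on the desk: plate 76 (x) x 366 (y) x 16 mm, both long edges usable. Round steel pin at each end, 14 mm thick, 30 long, axis 8 mm above the underside. Wooden grip block over the middle, 16 (x) x 90 (y), 16 to 84 mm above the underside; grip it across x. Origin: centre of underside; z up, y along it. Same either way round.
- holder: Fixed grey ruler holder, base 90 (x) x 446 (y) x 8 mm. Black rest block in the middle, top at 30 mm, carries the ruler's plate; at y = +-200 mm a fork clip for each end pin. Origin: centre of underside; z up. Clipped home, the ruler's origin is 30 mm above this origin (up to 9 mm off along y), its y along this y, either way round.
- jaw_left (a joint): Angle (rad) of the orange sprung jaw of the clip at the holder's +y end: 0 closed, about 0.2 as a pin passes, springs shut over it. Jaw on the -x side (80 mm high), flared fixed wall on +x (74 mm); throat centred on x = 0, 35 mm wide at the top. Pressing past both takes under 20 N.
- jaw_right (a joint): Angle (rad) of the orange sprung jaw of the clip at the holder's -y end: 0 closed, about 0.2 as a pin passes, springs shut over it. Jaw on the -x side (80 mm high), flared fixed wall on +x (74 mm); throat centred on x = 0, 35 mm wide at the top. Pressing past both takes under 20 N.
- mouse: White round computer mouse, 60 mm across, 32 mm high; a bystander, to be left where it is. Origin: centre of the underside.
- bottle: Amber bottle, 42 mm across, 100 mm high; a bystander, to be left where it is. Origin: centre of the underside.
- tumbler: Clear tumbler, 68 mm across, 100 mm high; a bystander, to be left where it is. Origin: centre of the underside.
- mug: Blue mug, 80 mm across, 90 mm high, handle on one side; a bystander, to be left where it is. Origin: centre of the underside.
- tape: Black oblong box, 45 x 100 x 35 mm; a bystander, to be left where it is. Origin: centre of the underside.
- books: Two stacked books, 150 x 210 mm, 48 mm high; a bystander, to be left where it is. Origin: centre of the underside.
There are look-alikes about, which are no part of the job. Leave any purple look-alike of the model_b alone.

How it is judged:
On the way, in this order (a step that is already met when the one before it is completed fails the run):
1. All models present stand upright at rest on the board between the stops, strip to the near side, their fronts 6 to 60 mm short of the line (x of model_a_front in the frame of board between -0.06 and -0.006 m and y of model_a in the frame of board between -0.143 and 0.143 m and z of model_a in the frame of board between 0.004 and 0.013 m and angle between each of model_a, model_b, model_c, model_d, model_e's own z axis and vertical below 0.06 rad and angle between the x axis of each of model_a, model_b, model_c, model_d, model_e and the x axis of board, either way round below 0.35 rad and linear speed of each of model_a, model_b, model_c, model_d, model_e below 0.02 m/s and x of model_b_front in the frame of board between -0.06 and -0.006 m and y of model_b in the frame of board between -0.143 and 0.143 m and z of model_b in the frame of board between 0.004 and 0.013 m and x of model_c_front in the frame of board between -0.06 and -0.006 m and y of model_c in the frame of board between -0.143 and 0.143 m and z of model_c in the frame of board between 0.004 and 0.013 m and x of model_d_front in the frame of board between -0.06 and -0.006 m and y of model_d in the frame of board between -0.143 and 0.143 m and z of model_d in the frame of board between 0.004 and 0.013 m and x of model_e_front in the frame of board between -0.06 and -0.006 m and y of model_e in the frame of board between -0.143 and 0.143 m and z of model_e in the frame of board between 0.004 and 0.013 m), for 0.2 s.
2. The ruler lies home against both stops, just over or on the board, with all models standing square and their fronts flush with the line (5 mm) (x of ruler in the frame of board between -0.044 and -0.034 m and y of ruler in the frame of board between -0.04 and 0.04 m and z of ruler in the frame of board below 0.02 m and angle between the y axis of ruler and the y axis of board, either way round below 0.04 rad and x of model_a_front in the frame of board between -0.005 and 0.005 m and y of model_a in the frame of board between -0.143 and 0.143 m and z of model_a in the frame of board between 0.004 and 0.013 m and angle between each of model_a, model_b, model_c, model_d, model_e's own z axis and vertical below 0.06 rad and angle between the x axis of each of model_a, model_b, model_c, model_d, model_e and the x axis of board, either way round below 0.1 rad and x of model_b_front in the frame of board between -0.005 and 0.005 m and y of model_b in the frame of board between -0.143 and 0.143 m and z of model_b in the frame of board between 0.004 and 0.013 m and x of model_c_front in the frame of board between -0.005 and 0.005 m and y of model_c in the frame of board between -0.143 and 0.143 m and z of model_c in the frame of board between 0.004 and 0.013 m and x of model_d_front in the frame of board between -0.005 and 0.005 m and y of model_d in the frame of board between -0.143 and 0.143 m and z of model_d in the frame of board between 0.004 and 0.013 m and x of model_e_front in the frame of board between -0.005 and 0.005 m and y of model_e in the frame of board between -0.143 and 0.143 m and z of model_e in the frame of board between 0.004 and 0.013 m), for 0.2 s.
3. The ruler sits home in both fork clips of the holder with the jaws closed (x of ruler in the frame of holder between -0.004 and 0.004 m and y of ruler in the frame of holder between -0.009 and 0.009 m and z of ruler in the frame of holder between 0.026 and 0.0335 m and angle between the y axis of ruler and the y axis of holder, either way round below 0.04 rad and angle between ruler's own z axis and vertical below 0.08 rad and value of joint each of jaw_left, jaw_right below 0.08 rad), for 0.2 s.
At the end, for the whole second after the job is handed in: All present models upright on the board within 143 mm of its middle, strip side near, fronts within 5 mm of the line, square within 0.1 rad; ruler home in both clips (4 mm across, 9 mm along, 3.5 mm in height), level, jaws under 0.08 rad; all at rest (all of step 3 and x of model_a_front in the frame of board between -0.005 and 0.005 m and y of model_a in the frame of board between -0.143 and 0.143 m and z of model_a in the frame of board between 0.004 and 0.013 m and angle between each of model_a, model_b, model_c, model_d, model_e's own z axis and vertical below 0.06 rad and angle between the x axis of each of model_a, model_b, model_c, model_d, model_e and the x axis of board, either way round below 0.1 rad and x of model_b_front in the frame of board between -0.005 and 0.005 m and y of model_b in the frame of board between -0.143 and 0.143 m and z of model_b in the frame of board between 0.004 and 0.013 m and x of model_c_front in the frame of board between -0.005 and 0.005 m and y of model_c in the frame of board between -0.143 and 0.143 m and z of model_c in the frame of board between 0.004 and 0.013 m and x of model_d_front in the frame of board between -0.005 and 0.005 m and y of model_d in the frame of board between -0.143 and 0.143 m and z of model_d in the frame of board between 0.004 and 0.013 m and x of model_e_front in the frame of board between -0.005 and 0.005 m and y of model_e in the frame of board between -0.143 and 0.143 m and z of model_e in the frame of board between 0.004 and 0.013 m and linear speed of each of ruler, model_a, model_b, model_c, model_d, model_e below 0.02 m/s); the robot touches nothing.
It fails at once if the mouse, bottle, tumbler, mug, black box or books are moved by more than 4 cm (distance of any of mouse, bottle, tumbler, mug, tape, books from where it was at the start of the episode above 0.04 m).
Of model_a, model_b, model_c, model_d, model_e only 3 to 5 are there at a start; the rules pass over those that are not, and their reading is None.
At some moment in a run one of model_a, model_b, model_c, model_d, model_e may be knocked a few centimetres aside while the robot is not near it.
It also fails if it takes over 210 s, if anything falls off the work surface, if the arm or the gripper's body presses on something with over 40 N, if the wrist force passes 120 N, or if a joint passes its speed limit or range.

### The arm

A 6-joint arm with a two-finger parallel gripper is mounted at the origin on the work surface. World frame = base frame: x ahead of the robot, y to its left, z up, the work surface at z = 0. Lengths are in m, angles in rad, forces in N, time in s.
With the tool pointing down it reaches from about 0.325 to 0.75 m from the base axis. Payload 7.6 kg.
Tool frame: the origin (TCP) lies between the finger pads; the fingertips stand 19 mm ahead of it and the grasp point (between the pads) is the TCP; z points along the fingers, y is the direction in which the jaws open and shut (so a half turn about z gives the same grasp; the last joint's range is limited). The gripper opens to 85 mm and grips with 20 to 120 N. Pads are 22 mm wide; open, the fingers measure 114 mm over their backs; the gripper's body (76 mm by 85 mm) begins 54 mm behind the grasp point. The pads swing forward as they close: fully open they stand 13 mm farther back than shut.
Start: joints at [1.152, 0.052, 1.401, -0, 1.689, -0.07], TCP at [0.179, 0.493, 0.25] pointing down, gripper open.
Joint ranges: [-2.9, 2.9], [-0.91, 2.17], [0.12, 2.37], [-1.06, 4.2], [0.26, 2.73], [-2.93, 2.93]. Speed limits (rad/s): [2.57, 2.57, 3.01, 3.14, 3.14, 3.14].

### API

Orientations are given as a unit quaternion [w, x, y, z].
In Python, from bench import arm gives the robot as it stands.
- The arm moves only by the tool apply_moves, never from a script. Its argument "series" is a list of rows, each an object of numbers: "ax", "ay", "az": the turn, a rotation vector about the world's x, y, z in units of 6 degrees (1.0 is 6 degrees); "dx", "dy", "dz": the shift along the world's x, y, z in units of 30 mm (1.0 is 30 mm); "gripper": the gripper command: -1 is shut, 1 is fully open, values between are in proportion. A call has 1 to 8 rows; each row is the pose to reach, as a shift and turn from the pose commanded when the call began; what a row does not reach only later rows make up. A row lasts 1/12 s, in which the tool goes at most 41.7 mm and 7.16 degrees, less where a joint would pass 70% of its speed; a pose out of reach is approached as far as the arm can. A call with a gripper value outside its range is refused whole. The fingers move at their own pace and stop on an object; the grip force is fixed at half the most. Time passes only in rows, so rows that repeat a pose let the fingers close. It gives the time, the measured TCP pose, the force and the opening at its end, in the units of the state.
- arm.get_obs(): the state, without advancing time (a new reading comes with each control period).
- arm.grab_frame(name): name is "scene" or "top"; returns (picture, depth): 400x640x3 uint8, red, green, blue; 400x640 float32, m along the optical axis (not along the pixel's ray), 0 where there is no reading.
- arm.calibration(name): a dict with "mtx" (3x3 intrinsics, pixels), "k1" (the pictures are not rectified: a ray, as slopes to the right and down, at radius r is drawn at 1 + k1 r^2 times it, then the intrinsics apply), "R" (3x3) and "t" (3): a world point X has camera coordinates R X + t. Camera axes: x right, y down, z forward; pixel columns grow to the right and rows downward; lengths in m; the calibration is good to about 2 mm. A picture is of the moment at which its call begins. calibration takes no time and is no camera call.
- arm.sign_off(): hands the job in, once; it reports no verdict.
The state is a dict: "t": time; "joint_pos": joint angles; "joint_velocities": joint speeds; "tau": joint torques, N m; "tool_pos": TCP position; "orientation": TCP orientation; "ft_force": force on the tool from outside, world axes, zero at the start; "ft_torque": the same for the moment, N m; "finger_gap": finger opening in m.
Only numpy, scipy, OpenCV 4.12 (cv2) and the standard library are available. Lean on these libraries where they do the work, as an engineer would, in place of code of your own. Each camera call takes 0.05 s, during which the arm holds its last target.

## Working session

There is one attempt and no reset: what is moved stays moved. The work goes in short steps, Python scripts to look and compute and a tool call to move; the robot and the scene stay as the last step left them, time stands still between calls to the robot, and variables do not carry over. Pictures are saved under pics/ and viewed, and the job is handed in when it is done.

Besides the shell and the picture viewer there is one more tool, called as a command line: name --argument value ..., lists and objects as JSON in quotes. apply_moves: Moves the arm, as the interface text tells. Its arguments: {"type":"object","properties":{"series":{"type":"array","items":{"type":"object","properties":{"ax":{"type":"number"},"ay":{"type":"number"},"az":{"type":"number"},"dx":{"type":"number"},"dy":{"type":"number"},"dz":{"type":"number"},"gripper":{"type":"number"}}}}},"required":["series"]}

```bash
ls; mkdir -p pics; python3 - <<'E'
from bench import arm
import cv2
o=arm.get_obs(); print(o)
for n in("scene","top"):
    p,d=arm.grab_frame(n); cv2.imwrite(f"pics/{n}0.png",cv2.cvtColor(p,cv2.COLOR_RGB2BGR))
    import numpy as np; np.save(f"pics/{n}0.npy",d)
    print(arm.calibration(n))
E
```

```text
pics
{'t': 0.0, 'joint_pos': array([ 1.15170926e+00,  5.28634578e-02,  1.40172746e+00, -1.01385652e-05,
        1.68857901e+00, -7.03490886e-02]), 'joint_velocities': array([-0.00059335, -0.000152  , -0.00014816, -0.00044851,  0.0026353 ,
        0.00038557]), 'tau': array([-3.47031473e-04, -3.81660032e+01, -3.60194957e+01, -6.44201441e-05,
        6.05380425e-03, -2.52541668e-05]), 'tool_pos': array([0.17929587, 0.49315301, 0.24945705]), 'orientation': array([-1.86187569e-04,  1.73487259e-01,  9.84835798e-01, -7.66355904e-04]), 'ft_force': array([ 0.43708935, -0.10157589,  0.78575858]), 'ft_torque': array([ 0.07021857,  0.01913636, -0.0061398 ]), 'finger_gap': 0.0854427399384549}
{'mtx': array([[448.29929445,   0.        , 323.60709963],
       [  0.        , 448.29929445, 200.555999  ],
       [  0.        ,   0.        ,   1.        ]]), 'k1': 0.00951003240538277, 'R': array([[ 0.06406253,  0.99788613,  0.01092045],
       [ 0.68776235, -0.03621868, -0.72503183],
       [-0.72310369,  0.05395804, -0.68862877]]), 't': array([-0.01871326, -0.32793946,  1.84140363])}
{'mtx': array([[405.23033154,   0.        , 315.96454753],
       [  0.        , 405.23033154, 197.38222425],
       [  0.        ,   0.        ,   1.        ]]), 'k1': -0.09272454569442724, 'R': array([[ 0.03445834, -0.99939547,  0.0046179 ],
       [-0.97878148, -0.03468074, -0.20195065],
       [ 0.20198871,  0.00243897, -0.97938481]]), 't': array([-0.05428094,  0.54606773,  1.20583484])}
```

View pics/scene0.png

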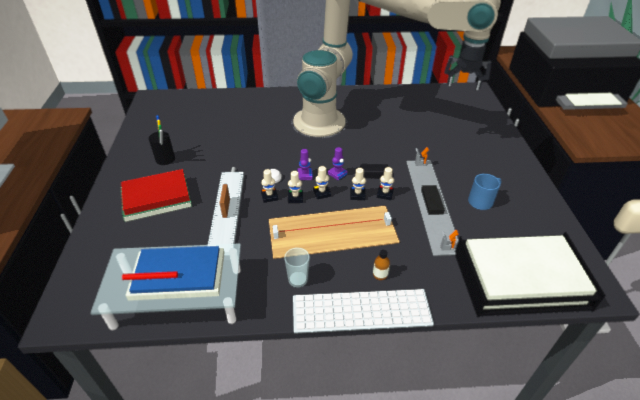

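View pics/top0.png

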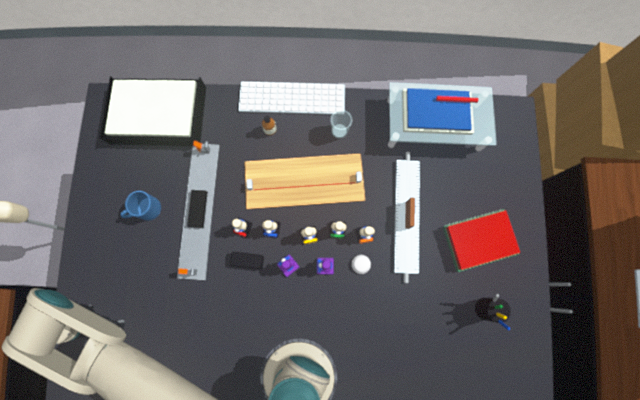

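```bash
cat > h.py <<'E'
from bench import arm
import numpy as np, cv2
def cal(n):
    c=arm.calibration(n); return c['mtx'],c['k1'],c['R'],c['t']
def proj(n,X):
    K,k,R,t=cal(n); X=np.atleast_2d(X); return cv2.projectPoints(X.astype(float),cv2.Rodrigues(R)[0],t,K,np.array([k,0,0,0.]))[0][:,0]
def unproj(n,uv,z):
    K,k,R,t=cal(n); uv=np.atleast_2d(uv).astype(float)
    r=cv2.undistortPoints(uv[:,None],K,np.array([k,0,0,0.]))[:,0]
    d=np.c_[r,np.ones(len(r))]@R; c=-R.T@t
    s=(z-c[2])/d[:,2]; return c+d*s[:,None]
def ptd(n,uv,dep):
    K,k,R,t=cal(n); uv=np.atleast_2d(uv).astype(float)
    r=cv2.undistortPoints(uv[:,None],K,np.array([k,0,0,0.]))[:,0]
    return (np.c_[r,np.ones(len(r))]*np.asarray(dep)[:,None]-t)@R
def cloud(n,d):
    v,u=np.mgrid[0:400,0:640]; return ptd(n,np.c_[u.ravel(),v.ravel()],d.ravel()).reshape(400,640,3)
# ortho: image columns = -y (left is +y), rows = -x (up is +x)
def ortho(n,p,z,x0,x1,y0,y1,res=0.001):
    H=int(round((x1-x0)/res));W=int(round((y1-y0)/res))
    i,j=np.mgrid[0:H,0:W]; X=np.c_[(x1-i*res).ravel(),(y1-j*res).ravel(),np.full(H*W,z)]
    m=proj(n,X).reshape(H,W,2).astype(np.float32)
    return cv2.remap(p,m[...,0],m[...,1],cv2.INTER_LINEAR)
def grab(n,name):
    p,d=arm.grab_frame(n); np.save(f"pics/{name}.npy",d); cv2.imwrite(f"pics/{name}.png",p[...,::-1]); return p,d
E
python3 - <<'E'
from h import *
p=cv2.imread("pics/top0.png"); s=cv2.imread("pics/scene0.png")
q=ortho("top",p,0.008,0.2,0.8,-0.38,0.42,0.001); cv2.imwrite("pics/o0.png",q)
d=np.load("pics/top0.npy"); C=cloud("top",d); print(C[330,500],C[200,100],C[300,250],C[210,305])
print(proj("scene",[[0.4,0,0.0],[0.0,0,0]]))
c=s[140:270,200:440]; cv2.imwrite("pics/c0.png",cv2.resize(c,None,fx=3.3,fy=3.3,interpolation=cv2.INTER_CUBIC))
E
```

```text
[ 0.15406459 -0.62768834  0.00139151] [0.52441582 0.68328867 0.00181287] [0.22575622 0.15868026 0.00285632] [ 0.5159684  -0.00108643  0.00167503]
[[325.60339098 185.29603175]
 [319.04988053 120.69327124]]
```

View pics/o0.png

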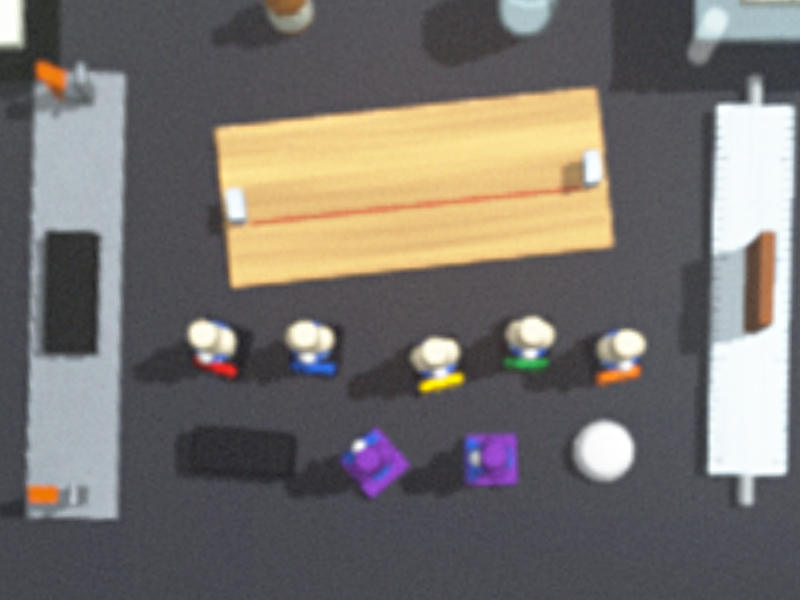

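View pics/c0.png

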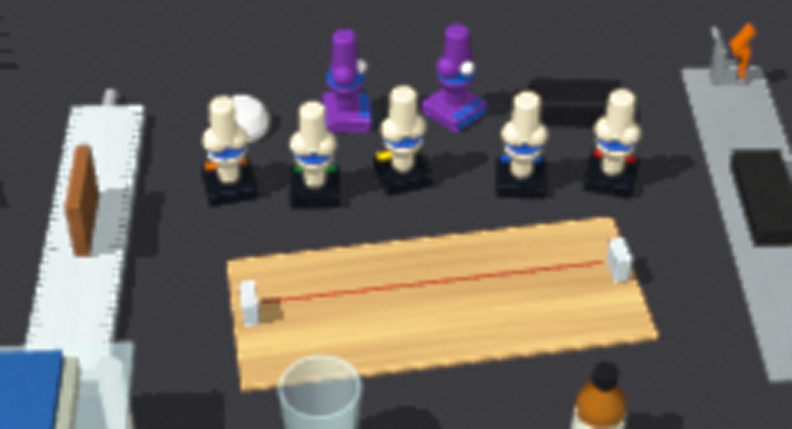

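```bash
cat > models.py <<'E'
from h import *
def tops(name,zmin=0.095,zmax=0.13):
    """shaft tops: bone coloured points by depth from top"""
    p=cv2.imread(f"pics/{name}.png")[...,::-1].astype(int); d=np.load(f"pics/{name}.npy"); C=cloud("top",d)
    m=(C[...,2]>zmin)&(C[...,2]<zmax)&(C[...,0]>.25)&(C[...,0]<.75)&(C[...,1]>-.3)&(C[...,1]<.3)&(d>0)
    n,l,s,c=cv2.connectedComponentsWithStats(m.astype(np.uint8))
    for i in range(1,n):
        if s[i,4]<15: continue
        q=C[l==i]; col=p[l==i].mean(0)
        print(s[i,4],c[i].round(),"mid",((q.min(0)+q.max(0))/2).round(4),"med",np.median(q,0).round(4),col.round())
if __name__=="__main__":
    import sys; tops(sys.argv[1])
E
python3 models.py top0
python3 - <<'E'
from h import *
d=np.load("pics/top0.npy"); C=cloud("top",d)
p=cv2.imread("pics/top0.png")
# shelf
for v in range(130,165,3): print(v,[C[v,u].round(3).tolist() for u in (403,408,430)])
q=ortho("top",p,0.016,0.4,0.8,-0.2,0.22,0.0005)
def crop(n,z,x0,x1,y0,y1,f=0.0005):
    cv2.imwrite(f"pics/{n}.png",ortho("top",p,z,x0,x1,y0,y1,f))
crop("ob",0.008,0.5,0.72,-.2,.2)
crop("om",0.010,0.38,0.48,-.22,.22,.00055)
crop("oh",0.008,0.26,0.74,.28,.42,.0008)
crop("or",0.016,0.28,0.75,-.4,-.26,.0008)
E
```

```text
44 [396. 138.] mid [ 0.7398 -0.2788  0.098 ] med [ 0.7386 -0.2804  0.0965] [190. 209. 213.]
65 [237. 223.] mid [0.4513 0.1956 0.107 ] med [0.451  0.1947 0.1105] [237. 232. 211.]
61 [268. 225.] mid [0.4498 0.1029 0.1056] med [0.4487 0.102  0.1111] [237. 232. 211.]
59 [338. 226.] mid [ 0.4535 -0.1048  0.106 ] med [ 0.4528 -0.1037  0.1115] [233. 229. 210.]
61 [308. 231.] mid [ 0.4352 -0.0154  0.1067] med [ 0.4348 -0.0152  0.1112] [233. 228. 207.]
63 [368. 231.] mid [ 0.4419 -0.1914  0.1077] med [ 0.4412 -0.1909  0.1119] [229. 225. 207.]
61 [286. 264.] mid [0.3372 0.0445 0.1059] med [0.3367 0.0439 0.1114] [135.  67. 184.]
58 [325. 265.] mid [ 0.3384 -0.0685  0.1069] med [ 0.3383 -0.0686  0.1121] [137.  70. 184.]
130 [[0.762, -0.3, 0.104], [0.762, -0.315, 0.106], [0.762, -0.383, 0.113]]
133 [[0.755, -0.301, 0.096], [0.756, -0.317, 0.096], [0.76, -0.388, 0.094]]
136 [[0.746, -0.301, 0.095], [0.747, -0.317, 0.094], [0.749, -0.387, 0.096]]
139 [[0.735, -0.301, 0.096], [0.735, -0.316, 0.098], [0.74, -0.387, 0.095]]
142 [[0.761, -0.322, -0.001], [0.761, -0.339, 0.0], [0.731, -0.388, 0.092]]
145 [[0.75, -0.322, -0.001], [0.749, -0.338, 0.003], [0.751, -0.412, 0.008]]
148 [[0.739, -0.321, 0.0], [0.74, -0.339, -0.002], [0.742, -0.413, 0.003]]
151 [[0.729, -0.322, -0.002], [0.729, -0.338, 0.001], [0.73, -0.412, 0.006]]
154 [[0.717, -0.32, 0.004], [0.714, -0.335, 0.014], [0.721, -0.413, 0.002]]
157 [[0.707, -0.321, 0.0], [0.704, -0.335, 0.012], [0.711, -0.412, 0.001]]
160 [[0.691, -0.317, 0.018], [0.693, -0.335, 0.014], [0.699, -0.411, 0.005]]
163 [[0.681, -0.317, 0.019], [0.682, -0.334, 0.016], [0.692, -0.414, -0.007]]
```

View pics/ob.png

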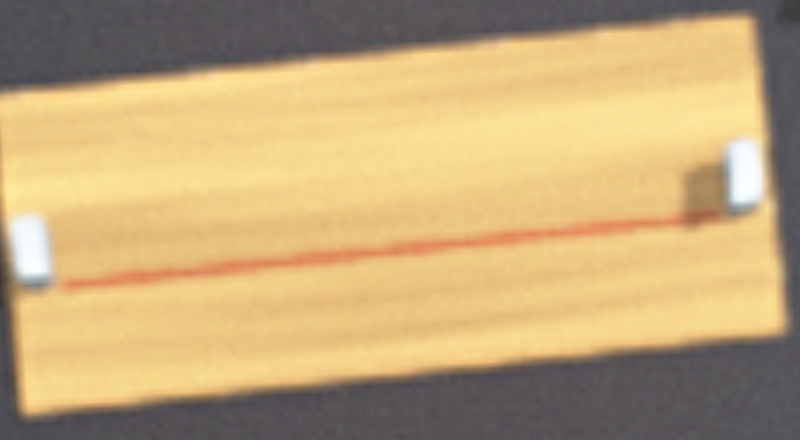

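View pics/om.png

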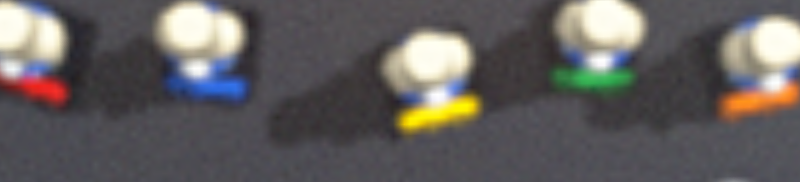

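View pics/oh.png

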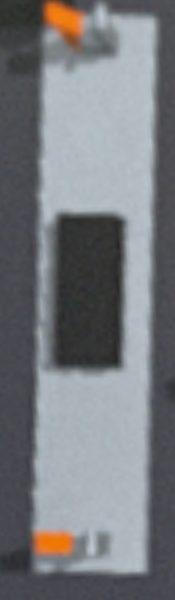

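View pics/or.png

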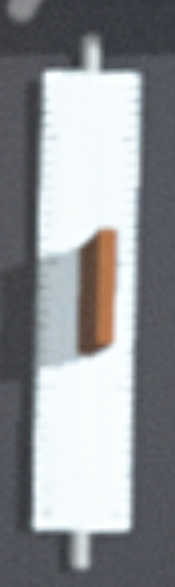

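```bash
cat > strips.py <<'E'
from h import *
HUE={'red':[(0,4),(174,180)],'orange':[(6,14)],'yellow':[(22,34)],'green':[(50,80)],'blue':[(100,125)]}
def strips(name,box=(0.38,0.48,-.23,.23),z=0.016):
    p=cv2.imread(f"pics/{name}.png"); x0,x1,y0,y1=box; r=.0005
    o=ortho("top",p,z,x0,x1,y0,y1,r); h=cv2.cvtColor(o,cv2.COLOR_BGR2HSV)
    for k,rs in HUE.items():
        m=sum(((h[...,0]>=a)&(h[...,0]<=b)) for a,b in rs)>0
        m&=(h[...,1]>170)&(h[...,2]>90)
        n,l,s,c=cv2.connectedComponentsWithStats(m.astype(np.uint8))
        for i in range(1,n):
            if s[i,4]<250: continue
            (cx,cy),(w,hh),a=cv2.minAreaRect(np.argwhere(l==i)[:,::-1].astype(np.float32))
            yx=np.argwhere(l==i); v=np.linalg.eigh(np.cov(yx.T))[1][:,1]; v=v*-np.sign(v[1])  # toward +y
            print(k,s[i,4],"xy",round(x1-cy*r,4),round(y1-cx*r,4),"size mm",round(w*r*1e3),round(hh*r*1e3),"yaw",round(float(np.arctan2(v[0],-v[1])),3))
if __name__=="__main__":
    import sys; strips(sys.argv[1],*([eval(sys.argv[2])] if len(sys.argv)>2 else []))
E
python3 strips.py top0
python3 - <<'E'
from h import *
p=cv2.imread("pics/top0.png"); r=.0005
def rect(z,box,f,lab):
    x0,x1,y0,y1=box; o=ortho("top",p,z,*box,r); h=cv2.cvtColor(o,cv2.COLOR_BGR2HSV); m=cv2.morphologyEx(f(h).astype(np.uint8),cv2.MORPH_OPEN,np.ones((25,25)))
    m=cv2.morphologyEx(m,cv2.MORPH_CLOSE,np.ones((61,61)))
    n,l,s,c=cv2.connectedComponentsWithStats(m); i=1+s[1:,4].argmax()
    (cx,cy),(w,hh),a=cv2.minAreaRect(np.argwhere(l==i)[:,::-1].astype(np.float32))
    print(lab,"centre",round(x1-cy*r,4),round(y1-cx*r,4),w*r,hh*r,"ang",a)
rect(.016,(.28,.75,-.41,-.26),lambda h:(h[...,2]>150)&(h[...,1]<60),"ruler")
rect(.008,(.24,.76,.27,.43),lambda h:(h[...,2]>110)&(h[...,1]<60),"holder")
rect(.030,(.40,.62,.29,.42),lambda h:(h[...,2]<60),"rest")
rect(.084,(.40,.62,-.42,-.26),lambda h:(h[...,1]>110),"grip")
rect(.008,(.48,.74,-.24,.24),lambda h:(h[...,1]>70)&(h[...,2]>130),"board")
d=np.load("pics/top0.npy"); C=cloud("top",d)
m=(C[...,2]>.06)&(C[...,1]<-.28)&(C[...,0]<.62)&(C[...,0]>.4)
print("gripblock pts",m.sum(),np.median(C[m],0),C[m].min(0),C[m].max(0))
m=(C[...,2]>.05)&(C[...,1]>.28)&(C[...,1]<.45)&(C[...,0]<.75)&(C[...,0]>.25)
q=C[m]; print(len(q))
for s in (q[:,0]<.5,q[:,0]>.5): print(np.median(q[s],0),q[s].min(0),q[s].max(0))
E
```

```text
red 1078 xy 0.4319 0.1982 size mm 33 12 yaw -0.13
orange 1124 xy 0.4245 -0.1974 size mm 11 43 yaw 0.144
yellow 1842 xy 0.4171 -0.0212 size mm 13 46 yaw 0.245
green 327 xy 0.4349 -0.1103 size mm 5 25 yaw 0.048
blue 1152 xy 0.432 0.1055 size mm 41 10 yaw -0.047
ruler centre 0.4983 -0.3285 0.08139619445800782 0.39688992309570315 ang 1.4398061037063599
holder centre 0.5077 0.3444 0.09434169006347656 0.4529288024902344 ang 1.080924153327942
rest centre 0.5037 0.3426 0.04741608428955078 0.11411888122558594 ang 0.8951737284660339
grip centre 0.5193 -0.3267 0.023499996185302734 0.012499998092651367 ang 90.0
board centre 0.6132 0.006 0.1647693786621094 0.388672119140625 ang 83.94884490966797
gripblock pts 202 [ 0.50664425 -0.32574766  0.08307085] [ 0.46280715 -0.33562274  0.0601163 ] [ 0.55373006 -0.31923021  0.0917791 ]
461
[0.3055098  0.35448911 0.07058296] [0.29728065 0.32466162 0.05060054] [0.3132959  0.37031153 0.08112274]
[0.73134903 0.39527441 0.06524362] [0.69608295 0.3197435  0.05049739] [0.74971466 0.44994446 0.08124937]
```

apply_moves --series '[{"dx": 9.07, "dy": -9.9, "dz": -1, "az": -13.6, "gripper": 1}, {"dx": 9.07, "dy": -9.9, "dz": -1, "az": -13.6, "gripper": 1}, {"dx": 9.07, "dy": -9.9, "dz": -1, "az": -13.6, "gripper": 1}, {"dx": 9.07, "dy": -9.9, "dz": -1, "az": -13.6, "gripper": 1}, {"dx": 9.07, "dy": -9.9, "dz": -1, "az": -13.6, "gripper": 1}, {"dx": 9.07, "dy": -9.9, "dz": -1, "az": -13.6, "gripper": 1}, {"dx": 9.07, "dy": -9.9, "dz": -1, "az": -13.6, "gripper": 1}, {"dx": 9.07, "dy": -9.9, "dz": -1, "az": -13.6, "gripper": 1}]'

```text
$.series[0]: bad value
```

apply_moves --series '[{"dx": 1, "dy": -1, "dz": 0, "az": -1.1, "gripper": 1}, {"dx": 2, "dy": -2, "dz": 0, "az": -2.2, "gripper": 1}, {"dx": 3, "dy": -3, "dz": 0, "az": -3.3, "gripper": 1}, {"dx": 4, "dy": -4, "dz": -0.5, "az": -4.4, "gripper": 1}, {"dx": 5, "dy": -5, "dz": -1, "az": -5.5, "gripper": 1}, {"dx": 6, "dy": -6, "dz": -1, "az": -6.6, "gripper": 1}, {"dx": 7, "dy": -7, "dz": -1, "az": -7.7, "gripper": 1}, {"dx": 8, "dy": -8, "dz": -1, "az": -8.8, "gripper": 1}]'

```text
$.series[0]: bad value
```

apply_moves --series '[{"ax": 0, "ay": 0, "az": -1.1, "dx": 1, "dy": -1, "dz": 0, "gripper": 1}]'

```text
t: 0.18
tool_pos: [0.2057, 0.4661, 0.2493]
orientation: [-0.001, 0.227, 0.974, -0.0]
ft_force: [1.0, 0.1, 0.4]
finger_gap: 0.0858
```

apply_moves --series '[{"ax": 0, "ay": 0, "az": -12.5, "dx": 8.2, "dy": -9, "dz": 0, "gripper": 1}, {"ax": 0, "ay": 0, "az": -12.5, "dx": 8.2, "dy": -9, "dz": 0, "gripper": 1}, {"ax": 0, "ay": 0, "az": -12.5, "dx": 8.2, "dy": -9, "dz": 0, "gripper": 1}, {"ax": 0, "ay": 0, "az": -12.5, "dx": 8.2, "dy": -9, "dz": 0, "gripper": 1}, {"ax": 0, "ay": 0, "az": -12.5, "dx": 8.2, "dy": -9, "dz": 0, "gripper": 1}, {"ax": 0, "ay": 0, "az": -12.5, "dx": 8.2, "dy": -9, "dz": 0, "gripper": 1}, {"ax": 0, "ay": 0, "az": -12.5, "dx": 8.2, "dy": -9, "dz": 0, "gripper": 1}, {"ax": 0, "ay": 0, "az": -12.5, "dx": 8.2, "dy": -9, "dz": 0, "gripper": 1}]'

```text
t: 0.85
tool_pos: [0.4342, 0.2157, 0.2501]
orientation: [-0.0, 0.671, 0.742, -0.0]
ft_force: [0.7, 0.9, 0.7]
finger_gap: 0.0855
```

apply_moves --series '[{"ax": 0, "ay": 0, "az": -1, "dx": 0.5, "dy": -0.6, "dz": -0.5, "gripper": 1}, {"ax": 0, "ay": 0, "az": -2, "dx": 0.5, "dy": -0.6, "dz": -1.5, "gripper": 1}, {"ax": 0, "ay": 0, "az": -2.5, "dx": 0.5, "dy": -0.6, "dz": -2.5, "gripper": 1}, {"ax": 0, "ay": 0, "az": -2.5, "dx": 0.5, "dy": -0.6, "dz": -2.5, "gripper": 1}, {"ax": 0, "ay": 0, "az": -2.5, "dx": 0.5, "dy": -0.6, "dz": -2.5, "gripper": 1}]'

```text
t: 1.27
tool_pos: [0.4475, 0.1992, 0.1742]
orientation: [-0.001, 0.759, 0.651, -0.002]
ft_force: [0.4, 0.1, 0.5]
finger_gap: 0.0857
```

```bash
cat > st.py <<'E'
from h import *
o=arm.get_obs(); q=o['orientation']; print(o['t'].__round__(2),o['tool_pos'].round(4),"ang",round((2*np.arctan2(q[2],q[1])-np.pi/2+np.pi)%(2*np.pi)-np.pi,3),"q",o['joint_pos'].round(2),o['ft_force'].round(1),round(o['finger_gap'],4))
E
python3 st.py
```

```text
1.27 [0.4475 0.1992 0.1742] ang -0.153 q [ 0.34 -0.01  1.61 -0.    1.54  0.5 ] [0.4 0.1 0.5] 0.0857
```

apply_moves --series '[{"ax": 0, "ay": 0, "az": -0.3, "dx": 0.1, "dy": -0.1, "dz": -1, "gripper": 1}, {"ax": 0, "ay": 0, "az": -0.3, "dx": 0.1, "dy": -0.1, "dz": -2, "gripper": 1}, {"ax": 0, "ay": 0, "az": -0.3, "dx": 0.1, "dy": -0.1, "dz": -2.6, "gripper": 1}, {"ax": 0, "ay": 0, "az": -0.3, "dx": 0.1, "dy": -0.1, "dz": -2.6, "gripper": -1}, {"ax": 0, "ay": 0, "az": -0.3, "dx": 0.1, "dy": -0.1, "dz": -2.6, "gripper": -1}, {"ax": 0, "ay": 0, "az": -0.3, "dx": 0.1, "dy": -0.1, "dz": -2.6, "gripper": -1}, {"ax": 0, "ay": 0, "az": -0.3, "dx": 0.1, "dy": -0.1, "dz": -2.6, "gripper": -1}, {"ax": 0, "ay": 0, "az": -0.3, "dx": 0.1, "dy": -0.1, "dz": -2.6, "gripper": -1}]'

```text
t: 1.93
tool_pos: [0.4524, 0.197, 0.0994]
orientation: [0.001, 0.77, 0.638, 0.002]
ft_force: [2.0, 0.4, 13.0]
finger_gap: 0.0259
```

```bash
python3 st.py; python3 - <<'E'
from h import *
p,d=grab("scene","s1"); c=p[120:270,200:450,::-1]; cv2.imwrite("pics/s1c.png",cv2.resize(c,None,fx=3.2,fy=3.2,interpolation=cv2.INTER_CUBIC))
E
```

```text
1.93 [0.4524 0.197  0.0994] ang -0.186 q [ 0.34  0.07  1.69 -0.    1.38  0.52] [ 2.   0.4 13. ] 0.0259
```

View pics/s1c.png

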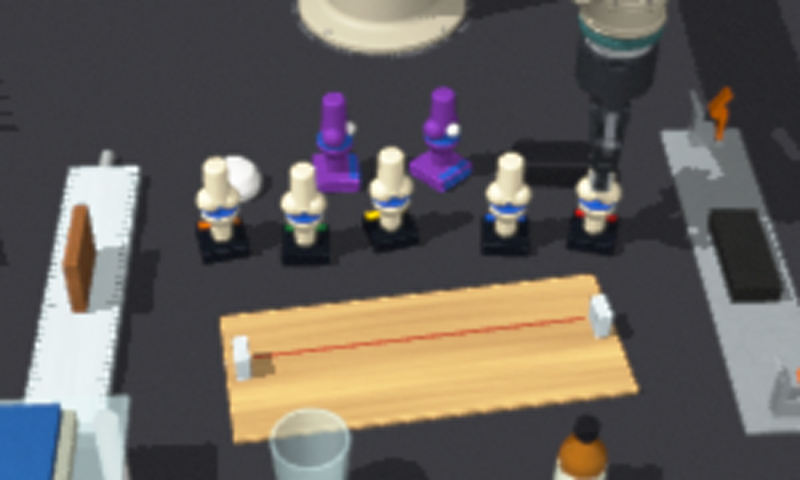

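apply_moves --series '[{"ax": 0, "ay": 0, "az": 0, "dx": 0, "dy": 0, "dz": 1, "gripper": -1}, {"ax": 0, "ay": 0, "az": 0.5, "dx": 0.5, "dy": -0.2, "dz": 1.5, "gripper": -1}, {"ax": 0, "ay": 0, "az": 1, "dx": 1.5, "dy": -0.7, "dz": 1.5, "gripper": -1}, {"ax": 0, "ay": 0, "az": 1.8, "dx": 2.5, "dy": -1.3, "dz": 1.5, "gripper": -1}, {"ax": 0, "ay": 0, "az": 2.4, "dx": 3.5, "dy": -1.8, "dz": 1.5, "gripper": -1}, {"ax": 0, "ay": 0, "az": 2.8, "dx": 4.4, "dy": -2.27, "dz": 1.5, "gripper": -1}, {"ax": 0, "ay": 0, "az": 2.8, "dx": 4.4, "dy": -2.27, "dz": 1.5, "gripper": -1}, {"ax": 0, "ay": 0, "az": 2.8, "dx": 4.4, "dy": -2.27, "dz": 1.5, "gripper": -1}]'

```text
t: 2.65
tool_pos: [0.5841, 0.1275, 0.142]
orientation: [-0.0, 0.669, 0.743, -0.0]
ft_force: [0.2, -0.7, -1.7]
finger_gap: 0.0235
```

```bash
python3 st.py; python3 - <<'E'
from h import *
p,d=grab("scene","s2"); c=p[120:270,200:450,::-1]; cv2.imwrite("pics/s2c.png",cv2.resize(c,None,fx=3.2,fy=3.2,interpolation=cv2.INTER_CUBIC))
E
```

```text
2.65 [0.5841 0.1275 0.142 ] ang 0.105 q [0.15 0.31 1.32 0.   1.51 0.05] [ 0.2 -0.7 -1.7] 0.0235
```

View pics/s2c.png

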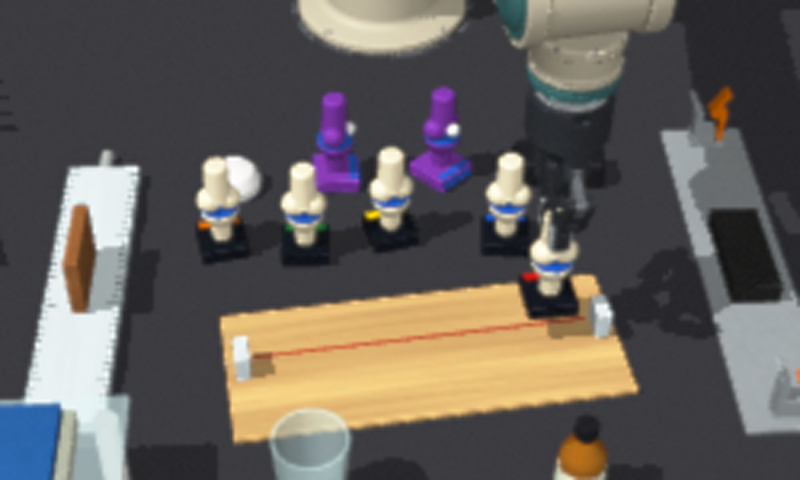

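apply_moves --series '[{"ax": 0, "ay": 0, "az": 0, "dx": 0, "dy": 0, "dz": -0.6, "gripper": -1}, {"ax": 0, "ay": 0, "az": 0, "dx": 0, "dy": 0, "dz": -1.0, "gripper": -1}, {"ax": 0, "ay": 0, "az": 0, "dx": 0, "dy": 0, "dz": -1.15, "gripper": -1}, {"ax": 0, "ay": 0, "az": 0, "dx": 0, "dy": 0, "dz": -1.15, "gripper": -1}]'

```text
t: 3.03
tool_pos: [0.5827, 0.1291, 0.108]
orientation: [-0.0, 0.668, 0.744, -0.0]
ft_force: [0.6, 0.7, -1.9]
finger_gap: 0.023
```

apply_moves --series '[{"ax": 0, "ay": 0, "az": 0, "dx": 0, "dy": 0, "dz": -0.05, "gripper": -1}, {"ax": 0, "ay": 0, "az": 0, "dx": 0, "dy": 0, "dz": -0.1, "gripper": -1}, {"ax": 0, "ay": 0, "az": 0, "dx": 0, "dy": 0, "dz": -0.1, "gripper": -1}]'

```text
t: 3.28
tool_pos: [0.5833, 0.1289, 0.1077]
orientation: [0.0, 0.668, 0.744, 0.001]
ft_force: [-6.2, -0.6, 12.9]
finger_gap: 0.0232
```

apply_moves --series '[{"ax": 0, "ay": 0, "az": 0, "dx": 0, "dy": 0, "dz": 0.1, "gripper": 0.4}, {"ax": 0, "ay": 0, "az": 0, "dx": 0, "dy": 0, "dz": 0.1, "gripper": 0.4}, {"ax": 0, "ay": 0, "az": 0, "dx": 0, "dy": 0, "dz": 0.1, "gripper": 0.4}, {"ax": 0, "ay": 0, "az": 0, "dx": 0, "dy": 0, "dz": 1.1, "gripper": 0.4}, {"ax": 0, "ay": 0, "az": 0, "dx": 0, "dy": 0, "dz": 2.1, "gripper": 0.4}, {"ax": 0, "ay": 0, "az": -1, "dx": -1.3, "dy": -0.3, "dz": 2.2, "gripper": 0.4}, {"ax": 0, "ay": 0, "az": -1.5, "dx": -2.6, "dy": -0.6, "dz": 2.2, "gripper": 0.4}, {"ax": 0, "ay": 0, "az": -2, "dx": -3.8, "dy": -0.8, "dz": 2.2, "gripper": 1}]'

```text
t: 3.95
tool_pos: [0.468, 0.1041, 0.1706]
orientation: [0.0, 0.743, 0.669, 0.0]
ft_force: [-0.2, -0.4, -0.0]
finger_gap: 0.0703
```

```bash
python3 st.py; python3 - <<'E'
from h import *
p,d=grab("scene","s3"); c=p[120:270,200:450,::-1]; cv2.imwrite("pics/s3c.png",cv2.resize(c,None,fx=3.2,fy=3.2,interpolation=cv2.INTER_CUBIC))
E
```

```text
3.95 [0.468  0.1041 0.1706] ang -0.106 q [ 0.14 -0.04  1.65 -0.    1.53  0.25] [-0.2 -0.4 -0. ] 0.0703
```

View pics/s3c.png

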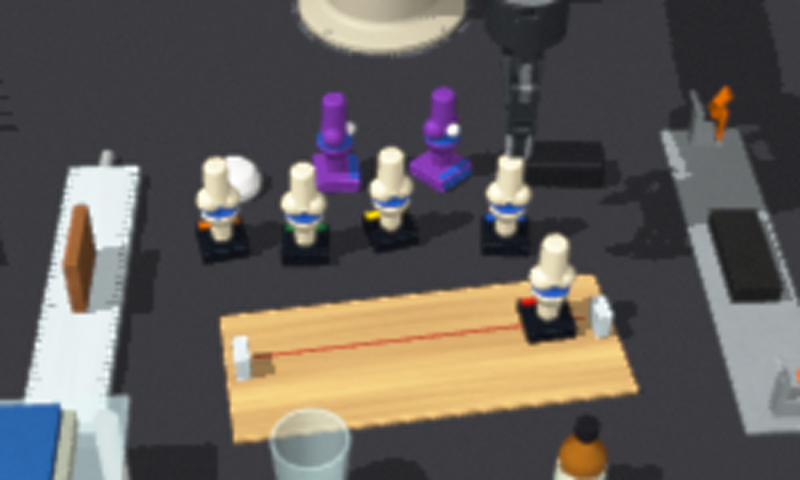

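apply_moves --series '[{"ax": 0, "ay": 0, "az": 0, "dx": -0.6, "dy": 0, "dz": 0, "gripper": 1}, {"ax": 0, "ay": 0, "az": 0, "dx": -0.6, "dy": 0, "dz": -0.7, "gripper": 1}, {"ax": 0, "ay": 0, "az": 0, "dx": -0.6, "dy": 0, "dz": -1.8, "gripper": 1}, {"ax": 0, "ay": 0, "az": 0, "dx": -0.6, "dy": 0, "dz": -2.2, "gripper": 1}, {"ax": 0, "ay": 0, "az": 0, "dx": -0.6, "dy": 0, "dz": -2.2, "gripper": -1}, {"ax": 0, "ay": 0, "az": 0, "dx": -0.6, "dy": 0, "dz": -2.2, "gripper": -1}, {"ax": 0, "ay": 0, "az": 0, "dx": -0.6, "dy": 0, "dz": -2.2, "gripper": -1}, {"ax": 0, "ay": 0, "az": 0, "dx": -0.6, "dy": 0, "dz": -2.2, "gripper": -1}]'

```text
t: 4.67
tool_pos: [0.4523, 0.1046, 0.1063]
orientation: [0.001, 0.742, 0.67, 0.001]
ft_force: [-0.4, 0.8, -0.1]
finger_gap: 0.0389
```

apply_moves --series '[{"ax": 0, "ay": 0, "az": 0, "dx": 0, "dy": 0, "dz": 0, "gripper": -1}, {"ax": 0, "ay": 0, "az": 0, "dx": 0, "dy": 0, "dz": 0, "gripper": -1}, {"ax": 0, "ay": 0, "az": 0, "dx": 0, "dy": 0, "dz": 0, "gripper": -1}, {"ax": 0, "ay": 0, "az": 0, "dx": 0, "dy": 0, "dz": 1, "gripper": -1}, {"ax": 0, "ay": 0, "az": 0.5, "dx": 0.7, "dy": -0.2, "dz": 1.5, "gripper": -1}, {"ax": 0, "ay": 0, "az": 1, "dx": 2, "dy": -0.6, "dz": 1.5, "gripper": -1}, {"ax": 0, "ay": 0, "az": 1.5, "dx": 3.3, "dy": -0.9, "dz": 1.5, "gripper": -1}, {"ax": 0, "ay": 0, "az": 2, "dx": 4.6, "dy": -1.3, "dz": 1.5, "gripper": -1}]'

```text
t: 5.33
tool_pos: [0.5908, 0.0653, 0.1499]
orientation: [0.0, 0.667, 0.745, 0.0]
ft_force: [0.4, 0.5, -1.4]
finger_gap: 0.0229
```

apply_moves --series '[{"ax": 0, "ay": 0, "az": 0, "dx": 0, "dy": 0, "dz": -0.7, "gripper": -1}, {"ax": 0, "ay": 0, "az": 0, "dx": 0, "dy": 0, "dz": -1.1, "gripper": -1}, {"ax": 0, "ay": 0, "az": 0, "dx": 0, "dy": 0, "dz": -1.2, "gripper": -1}, {"ax": 0, "ay": 0, "az": 0, "dx": 0, "dy": 0, "dz": -1.25, "gripper": -1}, {"ax": 0, "ay": 0, "az": 0, "dx": 0, "dy": 0, "dz": -1.25, "gripper": -1}]'

```text
t: 5.75
tool_pos: [0.5891, 0.0652, 0.1135]
orientation: [0.001, 0.668, 0.744, 0.0]
ft_force: [1.1, -2.5, 4.7]
finger_gap: 0.0232
```

apply_moves --series '[{"ax": 0, "ay": 0, "az": 0, "dx": 0, "dy": 0, "dz": 0.05, "gripper": 0.4}, {"ax": 0, "ay": 0, "az": 0, "dx": 0, "dy": 0, "dz": 0.1, "gripper": 0.4}, {"ax": 0, "ay": 0, "az": 0, "dx": 0, "dy": 0, "dz": 0.1, "gripper": 0.4}, {"ax": 0, "ay": 0, "az": 0, "dx": 0, "dy": 0, "dz": 1.1, "gripper": 0.4}, {"ax": 0, "ay": 0, "az": 0, "dx": 0, "dy": 0, "dz": 2, "gripper": 0.4}, {"ax": 0, "ay": 0, "az": 0.5, "dx": -1.1, "dy": -0.6, "dz": 2, "gripper": 1}, {"ax": 0, "ay": 0, "az": 1, "dx": -2.2, "dy": -1.1, "dz": 2, "gripper": 1}, {"ax": 0, "ay": 0, "az": 1.1, "dx": -3.3, "dy": -1.7, "dz": 2, "gripper": 1}]'

```text
t: 6.42
tool_pos: [0.4889, 0.0146, 0.1721]
orientation: [-0.0, 0.623, 0.782, 0.0]
ft_force: [-0.0, -0.6, 0.5]
finger_gap: 0.0855
```

```bash
python3 st.py; python3 - <<'E'
from h import *
p,d=grab("scene","s4"); c=p[120:270,200:450,::-1]; cv2.imwrite("pics/s4c.png",cv2.resize(c,None,fx=3.2,fy=3.2,interpolation=cv2.INTER_CUBIC))
E
```

```text
6.42 [0.4889 0.0146 0.1721] ang 0.226 q [-0.05 -0.01  1.62  0.    1.53 -0.27] [-0.  -0.6  0.5] 0.0855
```

View pics/s4c.png

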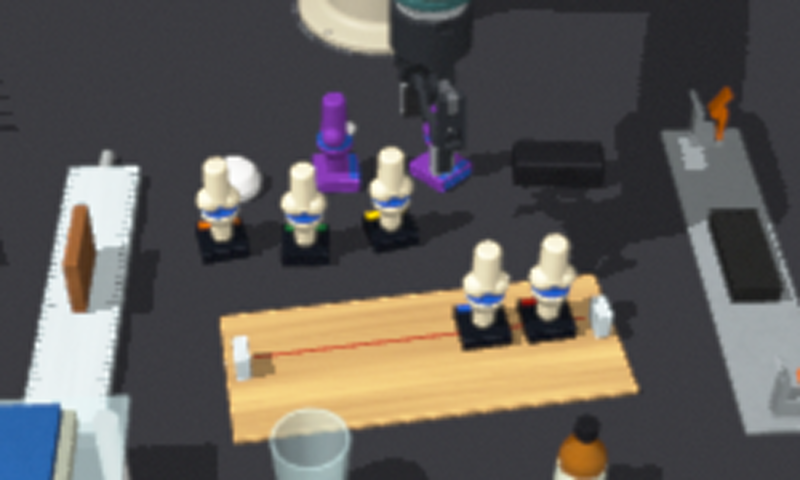

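apply_moves --series '[{"ax": 0, "ay": 0, "az": 0, "dx": -1, "dy": -0.5, "dz": 0, "gripper": 1}, {"ax": 0, "ay": 0, "az": 0, "dx": -1.8, "dy": -1, "dz": 0, "gripper": 1}, {"ax": 0, "ay": 0, "az": 0, "dx": -1.8, "dy": -1, "dz": -1, "gripper": 1}, {"ax": 0, "ay": 0, "az": 0, "dx": -1.8, "dy": -1, "dz": -2, "gripper": 1}, {"ax": 0, "ay": 0, "az": 0, "dx": -1.8, "dy": -1, "dz": -2.25, "gripper": 0}, {"ax": 0, "ay": 0, "az": 0, "dx": -1.8, "dy": -1, "dz": -2.25, "gripper": -1}, {"ax": 0, "ay": 0, "az": 0, "dx": -1.8, "dy": -1, "dz": -2.25, "gripper": -1}, {"ax": 0, "ay": 0, "az": 0, "dx": -1.8, "dy": -1, "dz": -2.25, "gripper": -1}]'

```text
t: 7.13
tool_pos: [0.4374, -0.0155, 0.1065]
orientation: [0.001, 0.624, 0.781, 0.001]
ft_force: [-0.1, -0.1, 0.6]
finger_gap: 0.0387
```

apply_moves --series '[{"ax": 0, "ay": 0, "az": 0, "dx": 0, "dy": 0, "dz": 0, "gripper": -1}, {"ax": 0, "ay": 0, "az": 0, "dx": 0, "dy": 0, "dz": 0, "gripper": -1}, {"ax": 0, "ay": 0, "az": 0, "dx": 0, "dy": 0, "dz": 0, "gripper": -1}, {"ax": 0, "ay": 0, "az": 0, "dx": 0, "dy": 0, "dz": 1, "gripper": -1}, {"ax": 0, "ay": 0, "az": -0.5, "dx": 1, "dy": 0.1, "dz": 1.5, "gripper": -1}, {"ax": 0, "ay": 0, "az": -0.8, "dx": 2.3, "dy": 0.3, "dz": 1.5, "gripper": -1}, {"ax": 0, "ay": 0, "az": -1.1, "dx": 3.6, "dy": 0.5, "dz": 1.5, "gripper": -1}, {"ax": 0, "ay": 0, "az": -1.1, "dx": 4.9, "dy": 0.6, "dz": 1.5, "gripper": -1}]'

```text
t: 7.8
tool_pos: [0.5852, 0.0032, 0.1504]
orientation: [0.0, 0.669, 0.743, 0.001]
ft_force: [-0.2, -0.1, -1.4]
finger_gap: 0.0231
```

apply_moves --series '[{"ax": 0, "ay": 0, "az": 0, "dx": 0.5, "dy": 0, "dz": -0.3, "gripper": -1}, {"ax": 0, "ay": 0, "az": 0, "dx": 0.5, "dy": 0, "dz": -0.8, "gripper": -1}, {"ax": 0, "ay": 0, "az": 0, "dx": 0.5, "dy": 0, "dz": -1.15, "gripper": -1}, {"ax": 0, "ay": 0, "az": 0, "dx": 0.5, "dy": 0, "dz": -1.25, "gripper": -1}, {"ax": 0, "ay": 0, "az": 0, "dx": 0.5, "dy": 0, "dz": -1.25, "gripper": -1}]'

```text
t: 8.22
tool_pos: [0.5986, 0.0026, 0.1138]
orientation: [0.001, 0.668, 0.744, 0.001]
ft_force: [-1.2, 0.8, 3.3]
finger_gap: 0.0229
```

apply_moves --series '[{"ax": 0, "ay": 0, "az": 0, "dx": 0, "dy": 0, "dz": 0.05, "gripper": 0.4}, {"ax": 0, "ay": 0, "az": 0, "dx": 0, "dy": 0, "dz": 0.1, "gripper": 0.4}, {"ax": 0, "ay": 0, "az": 0, "dx": 0, "dy": 0, "dz": 0.1, "gripper": 0.4}, {"ax": 0, "ay": 0, "az": 0, "dx": 0, "dy": 0, "dz": 1.1, "gripper": 0.4}, {"ax": 0, "ay": 0, "az": 0, "dx": 0, "dy": 0, "dz": 2, "gripper": 0.4}, {"ax": 0, "ay": 0, "az": -0.4, "dx": -1.1, "dy": -0.8, "dz": 2, "gripper": 1}, {"ax": 0, "ay": 0, "az": -0.8, "dx": -2.1, "dy": -1.6, "dz": 2, "gripper": 1}, {"ax": 0, "ay": 0, "az": -0.8, "dx": -3.2, "dy": -2.4, "dz": 2, "gripper": 1}]'

```text
t: 8.88
tool_pos: [0.5014, -0.07, 0.1726]
orientation: [0.0, 0.699, 0.715, 0.0]
ft_force: [0.5, -1.1, 1.1]
finger_gap: 0.0854
```

```bash
python3 st.py; python3 - <<'E'
from h import *
p,d=grab("scene","s5"); c=p[120:270,200:450,::-1]; cv2.imwrite("pics/s5c.png",cv2.resize(c,None,fx=3.2,fy=3.2,interpolation=cv2.INTER_CUBIC))
E
```

```text
8.88 [ 0.5014 -0.07    0.1726] ang 0.022 q [-0.21  0.04  1.57 -0.    1.53 -0.23] [ 0.5 -1.1  1.1] 0.0854
```

View pics/s5c.png

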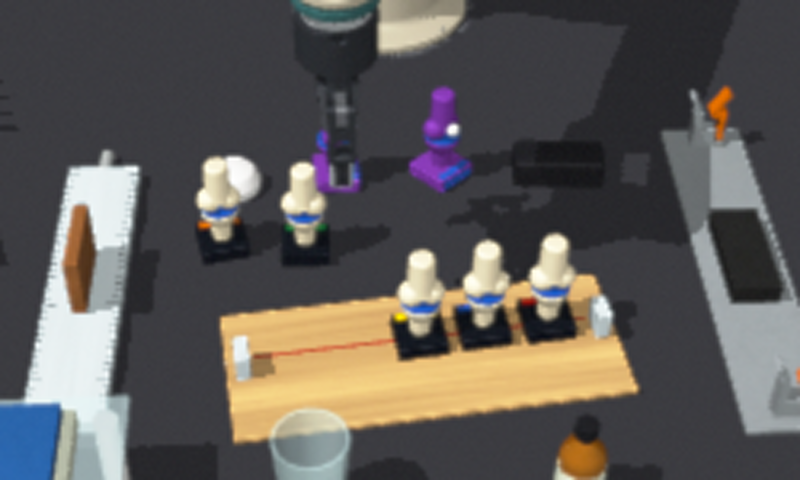

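apply_moves --series '[{"ax": 0, "ay": 0, "az": 0, "dx": -0.9, "dy": -0.6, "dz": 0, "gripper": 1}, {"ax": 0, "ay": 0, "az": 0, "dx": -1.6, "dy": -1.15, "dz": 0, "gripper": 1}, {"ax": 0, "ay": 0, "az": 0, "dx": -1.6, "dy": -1.15, "dz": -1, "gripper": 1}, {"ax": 0, "ay": 0, "az": 0, "dx": -1.6, "dy": -1.15, "dz": -2, "gripper": 1}, {"ax": 0, "ay": 0, "az": 0, "dx": -1.6, "dy": -1.15, "dz": -2.25, "gripper": 0}, {"ax": 0, "ay": 0, "az": 0, "dx": -1.6, "dy": -1.15, "dz": -2.25, "gripper": -1}, {"ax": 0, "ay": 0, "az": 0, "dx": -1.6, "dy": -1.15, "dz": -2.25, "gripper": -1}, {"ax": 0, "ay": 0, "az": 0, "dx": -1.6, "dy": -1.15, "dz": -2.25, "gripper": -1}]'

```text
t: 9.6
tool_pos: [0.4555, -0.1042, 0.1066]
orientation: [0.001, 0.699, 0.715, 0.001]
ft_force: [-0.0, 0.6, 0.2]
finger_gap: 0.0386
```

apply_moves --series '[{"ax": 0, "ay": 0, "az": 0, "dx": 0, "dy": 0, "dz": 0, "gripper": -1}, {"ax": 0, "ay": 0, "az": 0, "dx": 0, "dy": 0, "dz": 0, "gripper": -1}, {"ax": 0, "ay": 0, "az": 0, "dx": 0, "dy": 0, "dz": 0, "gripper": -1}, {"ax": 0, "ay": 0, "az": 0, "dx": 0, "dy": 0, "dz": 1, "gripper": -1}, {"ax": 0, "ay": 0, "az": 0.3, "dx": 1, "dy": 0.3, "dz": 1.5, "gripper": -1}, {"ax": 0, "ay": 0, "az": 0.6, "dx": 2.3, "dy": 0.7, "dz": 1.5, "gripper": -1}, {"ax": 0, "ay": 0, "az": 0.8, "dx": 3.5, "dy": 1.1, "dz": 1.5, "gripper": -1}, {"ax": 0, "ay": 0, "az": 0.8, "dx": 4.7, "dy": 1.5, "dz": 1.5, "gripper": -1}]'

```text
t: 10.27
tool_pos: [0.5971, -0.0584, 0.1504]
orientation: [0.0, 0.668, 0.744, 0.0]
ft_force: [0.1, -0.7, -1.5]
finger_gap: 0.0233
```

apply_moves --series '[{"ax": 0, "ay": 0, "az": 0, "dx": 0.3, "dy": 0, "dz": -0.3, "gripper": -1}, {"ax": 0, "ay": 0, "az": 0, "dx": 0.3, "dy": 0, "dz": -0.8, "gripper": -1}, {"ax": 0, "ay": 0, "az": 0, "dx": 0.3, "dy": 0, "dz": -1.15, "gripper": -1}, {"ax": 0, "ay": 0, "az": 0, "dx": 0.3, "dy": 0, "dz": -1.25, "gripper": -1}, {"ax": 0, "ay": 0, "az": 0, "dx": 0.3, "dy": 0, "dz": -1.25, "gripper": -1}]'

```text
t: 10.68
tool_pos: [0.6047, -0.0589, 0.1136]
orientation: [0.001, 0.668, 0.744, 0.001]
ft_force: [-0.1, 1.2, 3.8]
finger_gap: 0.0227
```

apply_moves --series '[{"ax": 0, "ay": 0, "az": 0, "dx": 0, "dy": 0, "dz": 0.05, "gripper": 0.4}, {"ax": 0, "ay": 0, "az": 0, "dx": 0, "dy": 0, "dz": 0.1, "gripper": 0.4}, {"ax": 0, "ay": 0, "az": 0, "dx": 0, "dy": 0, "dz": 0.1, "gripper": 0.4}, {"ax": 0, "ay": 0, "az": 0, "dx": 0, "dy": 0, "dz": 1.1, "gripper": 0.4}, {"ax": 0, "ay": 0, "az": 0, "dx": 0, "dy": 0, "dz": 2, "gripper": 0.4}, {"ax": 0, "ay": 0, "az": 0.4, "dx": -1.1, "dy": -0.9, "dz": 2, "gripper": 1}, {"ax": 0, "ay": 0, "az": 0.5, "dx": -2.1, "dy": -1.8, "dz": 2, "gripper": 1}, {"ax": 0, "ay": 0, "az": 0.5, "dx": -3.2, "dy": -2.7, "dz": 2, "gripper": 1}]'

```text
t: 11.35
tool_pos: [0.5081, -0.1401, 0.1726]
orientation: [0.001, 0.648, 0.762, 0.0]
ft_force: [0.3, -0.3, 1.0]
finger_gap: 0.0856
```

```bash
python3 st.py; python3 - <<'E'
from h import *
p,d=grab("scene","s6"); c=p[120:270,200:450,::-1]; cv2.imwrite("pics/s6c.png",cv2.resize(c,None,fx=3.2,fy=3.2,interpolation=cv2.INTER_CUBIC))
E
```

```text
11.35 [ 0.5081 -0.1401  0.1726] ang 0.161 q [-0.34  0.09  1.51 -0.    1.53 -0.5 ] [ 0.3 -0.3  1. ] 0.0856
```

View pics/s6c.png

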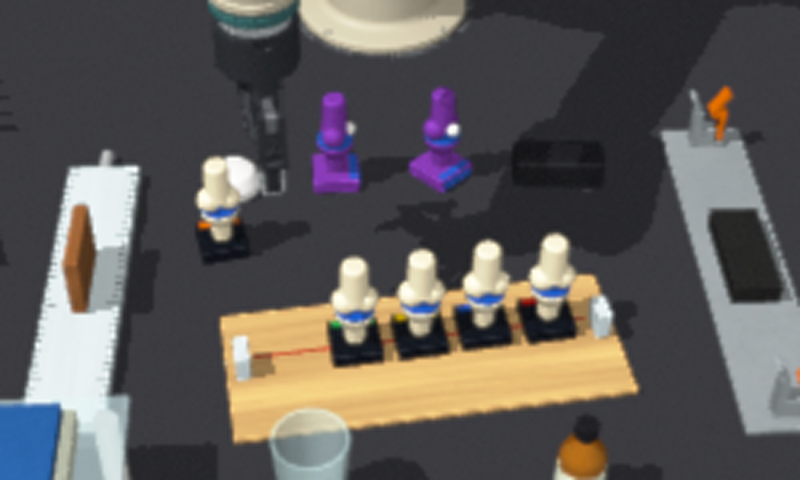

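apply_moves --series '[{"ax": 0, "ay": 0, "az": 0, "dx": -1.1, "dy": -0.8, "dz": 0, "gripper": 1}, {"ax": 0, "ay": 0, "az": 0, "dx": -2.2, "dy": -1.7, "dz": 0, "gripper": 1}, {"ax": 0, "ay": 0, "az": 0, "dx": -2.2, "dy": -1.7, "dz": -1, "gripper": 1}, {"ax": 0, "ay": 0, "az": 0, "dx": -2.2, "dy": -1.7, "dz": -2, "gripper": 1}, {"ax": 0, "ay": 0, "az": 0, "dx": -2.2, "dy": -1.7, "dz": -2.25, "gripper": 0}, {"ax": 0, "ay": 0, "az": 0, "dx": -2.2, "dy": -1.7, "dz": -2.25, "gripper": -1}, {"ax": 0, "ay": 0, "az": 0, "dx": -2.2, "dy": -1.7, "dz": -2.25, "gripper": -1}, {"ax": 0, "ay": 0, "az": 0, "dx": -2.2, "dy": -1.7, "dz": -2.25, "gripper": -1}]'

```text
t: 12.07
tool_pos: [0.4443, -0.1906, 0.1067]
orientation: [0.001, 0.648, 0.761, 0.0]
ft_force: [-0.5, 0.7, -0.6]
finger_gap: 0.0388
```

apply_moves --series '[{"ax": 0, "ay": 0, "az": 0, "dx": 0, "dy": 0, "dz": 0, "gripper": -1}, {"ax": 0, "ay": 0, "az": 0, "dx": 0, "dy": 0, "dz": 0, "gripper": -1}, {"ax": 0, "ay": 0, "az": 0, "dx": 0, "dy": 0, "dz": 0, "gripper": -1}, {"ax": 0, "ay": 0, "az": 0, "dx": 0, "dy": 0, "dz": 1, "gripper": -1}, {"ax": 0, "ay": 0, "az": -0.3, "dx": 1, "dy": 0.4, "dz": 1.5, "gripper": -1}, {"ax": 0, "ay": 0, "az": -0.5, "dx": 2.2, "dy": 0.9, "dz": 1.5, "gripper": -1}, {"ax": 0, "ay": 0, "az": -0.5, "dx": 3.4, "dy": 1.4, "dz": 1.5, "gripper": -1}, {"ax": 0, "ay": 0, "az": -0.5, "dx": 4.6, "dy": 1.9, "dz": 1.5, "gripper": -1}]'

```text
t: 12.73
tool_pos: [0.5829, -0.1325, 0.1506]
orientation: [0.001, 0.668, 0.744, 0.0]
ft_force: [1.0, -1.6, -1.5]
finger_gap: 0.023
```

apply_moves --series '[{"ax": 0, "ay": 0, "az": 0, "dx": 0.9, "dy": 0.3, "dz": -0.2, "gripper": -1}, {"ax": 0, "ay": 0, "az": 0, "dx": 0.9, "dy": 0.3, "dz": -0.7, "gripper": -1}, {"ax": 0, "ay": 0, "az": 0, "dx": 0.9, "dy": 0.3, "dz": -1.15, "gripper": -1}, {"ax": 0, "ay": 0, "az": 0, "dx": 0.9, "dy": 0.3, "dz": -1.25, "gripper": -1}, {"ax": 0, "ay": 0, "az": 0, "dx": 0.9, "dy": 0.3, "dz": -1.25, "gripper": -1}]'

```text
t: 13.15
tool_pos: [0.6086, -0.1242, 0.1133]
orientation: [0.001, 0.668, 0.744, 0.001]
ft_force: [0.5, 2.2, 2.1]
finger_gap: 0.0232
```

apply_moves --series '[{"ax": 0, "ay": 0, "az": 0, "dx": 0, "dy": 0, "dz": 0.05, "gripper": 0.4}, {"ax": 0, "ay": 0, "az": 0, "dx": 0, "dy": 0, "dz": 0.1, "gripper": 0.4}, {"ax": 0, "ay": 0, "az": 0, "dx": 0, "dy": 0, "dz": 0.1, "gripper": 0.4}, {"ax": 0, "ay": 0, "az": 0, "dx": 0, "dy": 0, "dz": 1.1, "gripper": 0.4}, {"ax": 0, "ay": 0, "az": 0, "dx": 0, "dy": 0, "dz": 2, "gripper": 0.4}, {"ax": 0, "ay": 0, "az": -1.1, "dx": -0.5, "dy": -1.1, "dz": 2.2, "gripper": 1}, {"ax": 0, "ay": 0, "az": -2.2, "dx": -1, "dy": -2.3, "dz": 2.2, "gripper": 1}, {"ax": 0, "ay": 0, "az": -3.3, "dx": -1.5, "dy": -3.5, "dz": 2.2, "gripper": 1}]'

```text
t: 13.82
tool_pos: [0.5626, -0.2304, 0.1794]
orientation: [0.001, 0.788, 0.616, 0.0]
ft_force: [0.7, 1.3, -1.0]
finger_gap: 0.0853
```

```bash
python3 st.py
```

```text
13.82 [ 0.5626 -0.2304  0.1794] ang -0.243 q [-0.45  0.31  1.25 -0.    1.58 -0.21] [ 0.7  1.3 -1. ] 0.0853
```

apply_moves --series '[{"ax": 0, "ay": 0, "az": -1.1, "dx": -0.6, "dy": -1, "dz": 0, "gripper": 1}, {"ax": 0, "ay": 0, "az": -2.2, "dx": -1.2, "dy": -2, "dz": 0, "gripper": 1}, {"ax": 0, "ay": 0, "az": -3.3, "dx": -1.8, "dy": -3.2, "dz": 0, "gripper": 1}, {"ax": 0, "ay": 0, "az": -4.4, "dx": -1.8, "dy": -3.2, "dz": 0, "gripper": 1}, {"ax": 0, "ay": 0, "az": -5.5, "dx": -1.8, "dy": -3.2, "dz": 0, "gripper": 1}, {"ax": 0, "ay": 0, "az": -6.6, "dx": -1.8, "dy": -3.2, "dz": 0, "gripper": 1}, {"ax": 0, "ay": 0, "az": -7.7, "dx": -1.8, "dy": -3.2, "dz": 0, "gripper": 1}, {"ax": 0, "ay": 0, "az": -8.8, "dx": -1.8, "dy": -3.2, "dz": 0, "gripper": 1}]'

```text
t: 14.48
tool_pos: [0.5086, -0.3257, 0.1782]
orientation: [-0.0, 0.98, 0.201, -0.0]
ft_force: [0.5, 0.4, 0.6]
finger_gap: 0.0855
```

```bash
python3 st.py; python3 - <<'E'
from h import *
p,d=grab("top","t7")
o=ortho("top",p,0.020,0.5,0.72,-.2,.2,.0005); cv2.imwrite("pics/t7o.png",o[...,::-1])
cv2.imwrite("pics/t7r.png",cv2.resize(p[130:300,330:500,::-1],None,fx=3.5,fy=3.5))
p,d=grab("scene","s7"); c=p[120:270,200:450,::-1]; cv2.imwrite("pics/s7c.png",cv2.resize(c,None,fx=3.2,fy=3.2,interpolation=cv2.INTER_CUBIC))
E
python3 models.py t7; python3 strips.py t7 "(.52,.66,-.22,.22)"
```

```text
14.48 [ 0.5086 -0.3257  0.1782] ang -1.167 q [-0.63  0.31  1.26 -0.    1.58  0.54] [0.5 0.4 0.6] 0.0855
44 [396. 137.] mid [ 0.7402 -0.2787  0.0978] med [ 0.7404 -0.2818  0.0968] [183. 202. 206.]
71 [346. 176.] mid [ 0.6067 -0.1243  0.1115] med [ 0.6037 -0.1233  0.1185] [214. 207. 185.]
67 [303. 177.] mid [0.596  0.0043 0.1103] med [0.5944 0.0052 0.1192] [217. 211. 188.]
66 [325. 176.] mid [ 0.6023 -0.0589  0.1117] med [ 0.6001 -0.0598  0.1185] [216. 209. 187.]
66 [283. 180.] mid [0.5878 0.0653 0.111 ] med [0.5848 0.0649 0.1189] [221. 215. 192.]
71 [262. 181.] mid [0.5827 0.1273 0.1096] med [0.5797 0.1271 0.118 ] [225. 218. 195.]
63 [286. 264.] mid [0.3372 0.0445 0.108 ] med [0.3368 0.0441 0.1114] [ 91.  48. 123.]
61 [325. 265.] mid [ 0.3384 -0.0684  0.1063] med [ 0.3383 -0.0684  0.1117] [ 95.  54. 126.]
red 1505 xy 0.5659 0.1283 size mm 11 42 yaw 0.09
orange 1788 xy 0.5902 -0.1293 size mm 14 44 yaw 0.104
yellow 2180 xy 0.5798 0.0004 size mm 15 43 yaw 0.137
blue 670 xy 0.571 0.064 size mm 6 36 yaw 0.062
```

View pics/t7o.png

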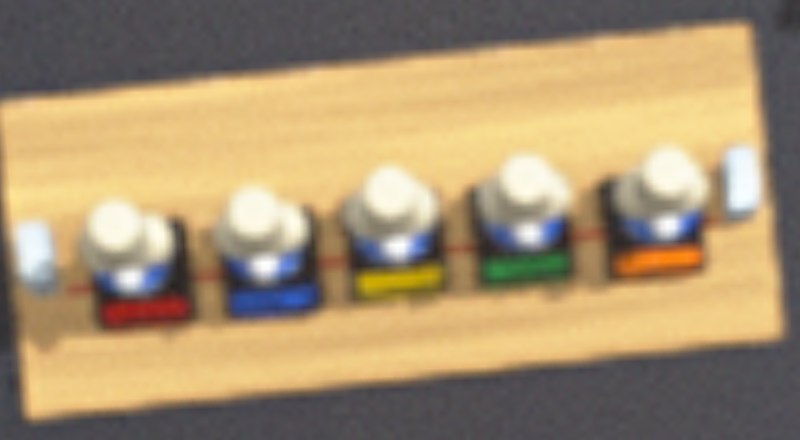

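View pics/t7r.png

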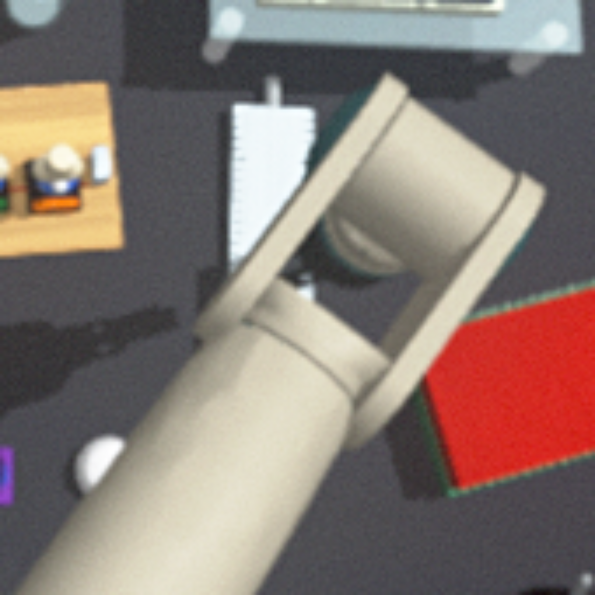

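View pics/s7c.png

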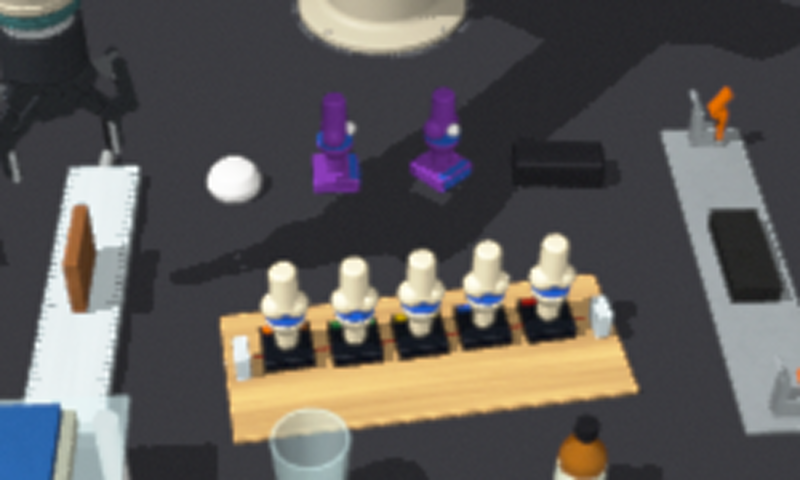

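apply_moves --series '[{"ax": 0, "ay": 0, "az": -1.1, "dx": 0, "dy": -0.05, "dz": 0, "gripper": 1}, {"ax": 0, "ay": 0, "az": -2.2, "dx": 0, "dy": -0.05, "dz": 0, "gripper": 1}, {"ax": 0, "ay": 0, "az": -3.3, "dx": 0, "dy": -0.05, "dz": -0.6, "gripper": 1}, {"ax": 0, "ay": 0, "az": -4.1, "dx": 0, "dy": -0.05, "dz": -1.6, "gripper": 1}, {"ax": 0, "ay": 0, "az": -4.1, "dx": 0, "dy": -0.05, "dz": -2.6, "gripper": 1}, {"ax": 0, "ay": 0, "az": -4.1, "dx": 0, "dy": -0.05, "dz": -3.4, "gripper": 1}, {"ax": 0, "ay": 0, "az": -4.1, "dx": 0, "dy": -0.05, "dz": -3.8, "gripper": 1}, {"ax": 0, "ay": 0, "az": -4.1, "dx": 0, "dy": -0.05, "dz": -3.8, "gripper": 1}]'

```text
t: 15.25
tool_pos: [0.5075, -0.3259, 0.0609]
orientation: [-0.002, 1.0, -0.008, -0.003]
ft_force: [-0.8, 0.7, 0.6]
finger_gap: 0.0856
```

```bash
python3 st.py; python3 - <<'E'
from h import *
p,d=grab("scene","s8"); c=p[120:300,160:360,::-1]; cv2.imwrite("pics/s8c.png",cv2.resize(c,None,fx=3.2,fy=3.2,interpolation=cv2.INTER_CUBIC))
E
```

```text
15.25 [ 0.5075 -0.3259  0.0609] ang -1.587 q [-0.63  0.41  1.37 -0.    1.37  0.96] [-0.8  0.7  0.6] 0.0856
```

View pics/s8c.png

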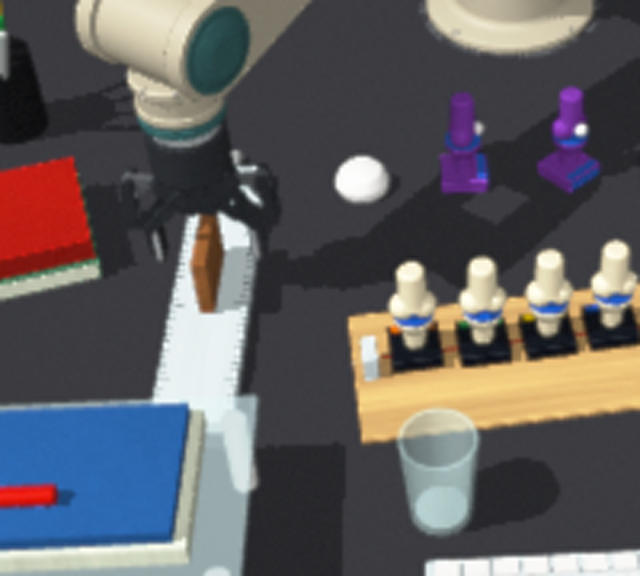

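```bash
python3 - <<'E'
from h import *
for P in [(.463,-.326,.084),(.5075,-.326,.084),(.553,-.326,.084),(.5075,-.326,.06),(.5075,-.326,.114),(.5075,-.269,.06)]:
    u=proj("scene",P)[0]; print(P,u.round(1),((u-[160,120])*3.2).round())
s=np.load("pics/s8.npy");C=cloud("scene",s); p=cv2.imread("pics/s8.png");h=cv2.cvtColor(p,cv2.COLOR_BGR2HSV)
m=(h[...,0]<20)&(h[...,1]>100)&(C[...,1]<-.28)&(C[...,1]>-.38)&(C[...,2]>.03)&(C[...,0]<.6)
q=C[m]; print(m.sum(),q.min(0),q.max(0),np.median(q,0))
s=np.load("pics/scene0.npy");C=cloud("scene",s); p=cv2.imread("pics/scene0.png");h=cv2.cvtColor(p,cv2.COLOR_BGR2HSV)
m=(h[...,0]<20)&(h[...,1]>100)&(C[...,1]<-.28)&(C[...,1]>-.38)&(C[...,2]>.03)&(C[...,0]<.6)
q=C[m]; print(m.sum(),q.min(0),q.max(0),np.median(q,0))
E
```

```text
(0.463, -0.326, 0.084) [225.4 182.2] [209. 199.]
(0.5075, -0.326, 0.084) [224.  191.6] [205. 229.]
(0.553, -0.326, 0.084) [222.6 201.6] [200. 261.]
(0.5075, -0.326, 0.06) [225.1 197.2] [208. 247.]
(0.5075, -0.326, 0.114) [222.6 184.4] [200. 206.]
(0.5075, -0.269, 0.06) [243.3 196.6] [267. 245.]
407 [-0.76940684 -0.37950131  0.03044292] [ 0.5587155  -0.28023768  0.22602045] [-0.72451749 -0.3302513   0.14036656]
412 [-0.76778598 -0.3793015   0.03028964] [ 0.55919641 -0.28006848  0.22605301] [-0.72092417 -0.33073509  0.13890471]
```

apply_moves --series '[{"ax": 0, "ay": 0, "az": 0, "dx": 0, "dy": 0, "dz": 0, "gripper": -1}, {"ax": 0, "ay": 0, "az": 0, "dx": 0, "dy": 0, "dz": 0, "gripper": -1}, {"ax": 0, "ay": 0, "az": 0, "dx": 0, "dy": 0, "dz": 0, "gripper": -1}, {"ax": 0, "ay": 0, "az": 0, "dx": 0, "dy": 0, "dz": 0, "gripper": -1}, {"ax": 0, "ay": 0, "az": 0, "dx": 0, "dy": 0, "dz": 0, "gripper": -1}, {"ax": 0, "ay": 0, "az": 0, "dx": 0, "dy": 0, "dz": 0, "gripper": -1}, {"ax": 0, "ay": 0, "az": 0, "dx": 0, "dy": 0, "dz": 0, "gripper": -1}]'

```text
t: 15.88
tool_pos: [0.5093, -0.3273, 0.0649]
orientation: [0.0, 1.0, -0.009, 0.0]
ft_force: [-1.0, -1.0, 1.5]
finger_gap: 0.0152
```

apply_moves --series '[{"ax": 0, "ay": 0, "az": 0, "dx": 0, "dy": 0, "dz": 0.3, "gripper": -1}, {"ax": 0, "ay": 0, "az": 0, "dx": -0.5, "dy": 0, "dz": 0.7, "gripper": -1}, {"ax": 0, "ay": 0, "az": 0, "dx": -1.2, "dy": 0, "dz": 1, "gripper": -1}, {"ax": 0, "ay": 0, "az": 0, "dx": -1.7, "dy": 0, "dz": 1.8, "gripper": -1}, {"ax": 0, "ay": 0, "az": 0, "dx": -1.7, "dy": 0, "dz": 2.9, "gripper": -1}, {"ax": 0, "ay": 0, "az": 0, "dx": -1.7, "dy": 0, "dz": 4, "gripper": -1}, {"ax": 0, "ay": 0, "az": 0, "dx": -1.7, "dy": 0, "dz": 5, "gripper": -1}, {"ax": 0, "ay": 0, "az": 0, "dx": -1.7, "dy": 0, "dz": 5.3, "gripper": -1}]'

```text
t: 16.55
tool_pos: [0.4591, -0.3277, 0.2292]
orientation: [0.002, 1.0, -0.009, 0.003]
ft_force: [0.1, 0.0, -1.9]
finger_gap: 0.0149
```

```bash
python3 st.py; python3 - <<'E'
from h import *
p,d=grab("scene","s9"); cv2.imwrite("pics/s9.png",p[...,::-1])
E
```

```text
16.55 [ 0.4591 -0.3277  0.2292] ang -1.59 q [-0.69  0.16  1.32  0.    1.65  0.9 ] [ 0.1  0.  -1.9] 0.0149
```

View pics/s9.png

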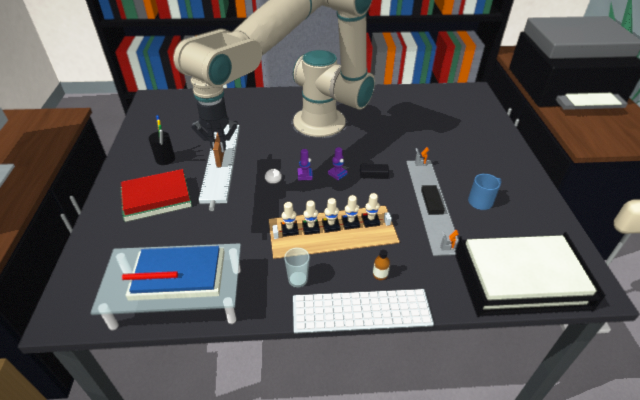

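apply_moves --series '[{"ax": 0, "ay": 0, "az": 1.1, "dx": 0.1, "dy": 0.7, "dz": 0, "gripper": -1}, {"ax": 0, "ay": 0, "az": 2.2, "dx": 0.2, "dy": 1.4, "dz": 0, "gripper": -1}, {"ax": 0, "ay": 0, "az": 3.3, "dx": 0.3, "dy": 2.1, "dz": 0, "gripper": -1}, {"ax": 0, "ay": 0, "az": 4.4, "dx": 0.4, "dy": 2.8, "dz": 0, "gripper": -1}, {"ax": 0, "ay": 0, "az": 5.5, "dx": 0.5, "dy": 3.5, "dz": 0, "gripper": -1}, {"ax": 0, "ay": 0, "az": 6.6, "dx": 0.6, "dy": 4.2, "dz": 0, "gripper": -1}, {"ax": 0, "ay": 0, "az": 7.7, "dx": 0.7, "dy": 4.9, "dz": 0, "gripper": -1}, {"ax": 0, "ay": 0, "az": 8.8, "dx": 0.8, "dy": 5.6, "dz": 0, "gripper": -1}]'

```text
t: 17.27
tool_pos: [0.4814, -0.1575, 0.2205]
orientation: [-0.002, 0.899, 0.439, -0.001]
ft_force: [0.2, -0.8, -2.8]
finger_gap: 0.0152
```

apply_moves --series '[{"ax": 0, "ay": 0, "az": 1.1, "dx": 0.1, "dy": 0.7, "dz": 0, "gripper": -1}, {"ax": 0, "ay": 0, "az": 2.2, "dx": 0.2, "dy": 1.4, "dz": 0, "gripper": -1}, {"ax": 0, "ay": 0, "az": 3.3, "dx": 0.2, "dy": 2.1, "dz": 0, "gripper": -1}, {"ax": 0, "ay": 0, "az": 4.4, "dx": 0.2, "dy": 2.8, "dz": 0, "gripper": -1}, {"ax": 0, "ay": 0, "az": 5.5, "dx": 0.2, "dy": 3.5, "dz": 0, "gripper": -1}, {"ax": 0, "ay": 0, "az": 6.6, "dx": 0.2, "dy": 4.2, "dz": 0, "gripper": -1}, {"ax": 0, "ay": 0, "az": 7.4, "dx": 0.2, "dy": 5.1, "dz": 0, "gripper": -1}, {"ax": 0, "ay": 0, "az": 7.4, "dx": 0.2, "dy": 5.1, "dz": 0, "gripper": -1}]'

```text
t: 17.93
tool_pos: [0.4872, -0.0022, 0.2207]
orientation: [-0.002, 0.665, 0.746, -0.0]
ft_force: [-1.3, -0.9, -3.4]
finger_gap: 0.0155
```

```bash
python3 st.py; python3 - <<'E'
from h import *
p,d=grab("scene","s10"); cv2.imwrite("pics/s10c.png",cv2.resize(p[100:270,170:470,::-1],None,fx=2.6,fy=2.6))
p,d=grab("top","t10");
C=cloud("top",d); m=(C[...,2]>.15)&(C[...,2]<.2)&(p.min(-1)>150)&(C[...,0]>.4)&(C[...,0]<.6)
q=C[m]; print(m.sum(),np.median(q,0)); 
r=cv2.minAreaRect((q[:,:2]*1000).astype(np.float32)); print(r)
E
```

```text
17.93 [ 0.4872 -0.0022  0.2207] ang 0.115 q [-0.08 -0.04  1.55  0.    1.63 -0.2 ] [-1.3 -0.9 -3.4] 0.0155
2218 [ 0.48292285 -0.07036585  0.17256156]
((488.3475036621094, -17.648696899414062), (76.54574584960938, 395.8500061035156), 6.3602423667907715)
```

View pics/s10c.png

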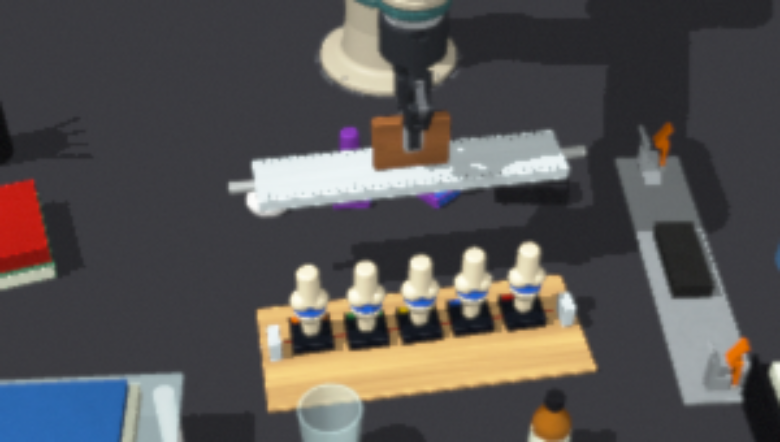

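View pics/t10.png

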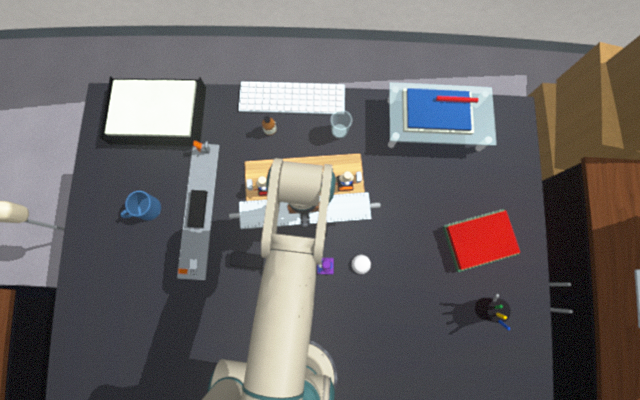

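apply_moves --series '[{"ax": 0, "ay": 0, "az": 0, "dx": 0, "dy": 0, "dz": -1, "gripper": -1}, {"ax": 0, "ay": 0, "az": 0, "dx": 0.2, "dy": -0.1, "dz": -2, "gripper": -1}, {"ax": 0, "ay": 0, "az": 0, "dx": 0.4, "dy": -0.1, "dz": -3, "gripper": -1}, {"ax": 0, "ay": 0, "az": 0, "dx": 0.5, "dy": -0.1, "dz": -3.8, "gripper": -1}, {"ax": 0, "ay": 0, "az": 0, "dx": 0.5, "dy": -0.1, "dz": -4.4, "gripper": -1}, {"ax": 0, "ay": 0, "az": 0, "dx": 0.5, "dy": -0.1, "dz": -4.7, "gripper": -1}, {"ax": 0, "ay": 0, "az": 0, "dx": 0.5, "dy": -0.1, "dz": -4.7, "gripper": -1}, {"ax": 0, "ay": 0, "az": 0, "dx": 0.5, "dy": -0.1, "dz": -4.7, "gripper": -1}]'

```text
t: 18.7
tool_pos: [0.503, -0.0095, 0.0823]
orientation: [-0.0, 0.669, 0.743, -0.0]
ft_force: [0.2, 1.0, -1.8]
finger_gap: 0.0154
```

```bash
python3 st.py; python3 - <<'E'
from h import *
p,d=grab("scene","s11"); cv2.imwrite("pics/s11c.png",cv2.resize(p[130:250,230:430,::-1],None,fx=3.9,fy=3.9,interpolation=cv2.INTER_CUBIC))
C=cloud("scene",d); m=(p.min(-1)>150)&(C[...,0]>.4)&(C[...,0]<.56)&(abs(C[...,1])<.25)&(C[...,2]<.06)
q=C[m]; print(m.sum(),np.median(q,0)); A=np.c_[q[:,:2],np.ones(len(q))]; print(np.linalg.lstsq(A,q[:,2],rcond=None)[0])
print(cv2.minAreaRect((q[:,:2]*1000).astype(np.float32)))
E
```

```text
18.7 [ 0.503  -0.0095  0.0823] ang 0.106 q [-0.09  0.12  1.68 -0.    1.35 -0.2 ] [ 0.2  1.  -1.8] 0.0154
1270 [ 0.51126731 -0.05763575  0.03155038]
[-0.03352445 -0.00308314  0.04815475]
((504.66644287109375, -9.598129272460938), (82.21808624267578, 421.32147216796875), 5.884178161621094)
```

View pics/s11c.png

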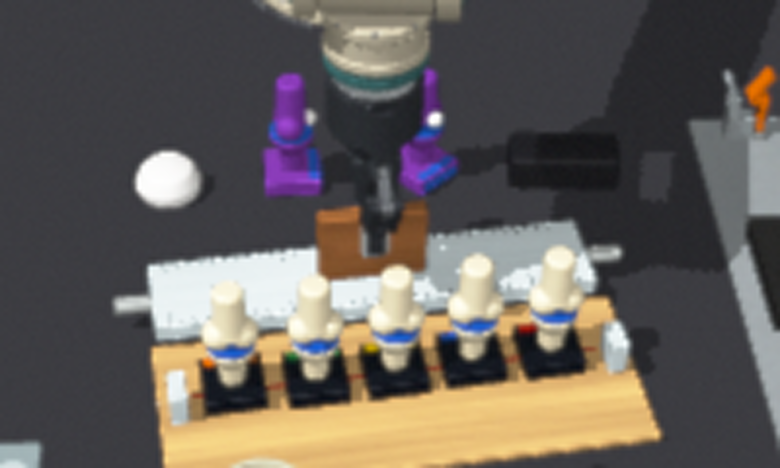

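apply_moves --series '[{"ax": 0, "ay": 0, "az": 0, "dx": 0, "dy": 0, "dz": -0.1, "gripper": -1}, {"ax": 0, "ay": 0, "az": 0, "dx": 0, "dy": 0, "dz": -0.2, "gripper": -1}, {"ax": 0, "ay": 0, "az": 0, "dx": 0, "dy": 0, "dz": -0.2, "gripper": -1}]'

```text
t: 19.0
tool_pos: [0.5032, -0.0089, 0.0764]
orientation: [0.0, 0.668, 0.744, 0.0]
ft_force: [0.8, 0.1, -2.4]
finger_gap: 0.0154
```

apply_moves --series '[{"ax": 0, "ay": 0, "az": 0, "dx": 0.2, "dy": 0.02, "dz": 0, "gripper": -1}, {"ax": 0, "ay": 0, "az": 0, "dx": 0.4, "dy": 0.04, "dz": 0, "gripper": -1}, {"ax": 0, "ay": 0, "az": 0, "dx": 0.6, "dy": 0.06, "dz": 0, "gripper": -1}, {"ax": 0, "ay": 0, "az": 0, "dx": 0.8, "dy": 0.09, "dz": 0, "gripper": -1}, {"ax": 0, "ay": 0, "az": 0, "dx": 0.95, "dy": 0.1, "dz": 0, "gripper": -1}, {"ax": 0, "ay": 0, "az": 0, "dx": 1.1, "dy": 0.12, "dz": 0, "gripper": -1}, {"ax": 0, "ay": 0, "az": 0, "dx": 1.2, "dy": 0.13, "dz": 0, "gripper": -1}, {"ax": 0, "ay": 0, "az": 0, "dx": 1.2, "dy": 0.13, "dz": 0, "gripper": -1}]'

```text
t: 19.67
tool_pos: [0.539, -0.005, 0.0759]
orientation: [-0.001, 0.668, 0.744, -0.001]
ft_force: [-3.3, 0.0, -1.7]
finger_gap: 0.0153
```

```bash
python3 st.py; python3 - <<'E'
from h import *
p,d=grab("scene","s12"); cv2.imwrite("pics/s12c.png",cv2.resize(p[130:250,230:430,::-1],None,fx=3.9,fy=3.9,interpolation=cv2.INTER_CUBIC))
E
```

```text
19.67 [ 0.539  -0.005   0.0759] ang 0.107 q [-0.08  0.22  1.57 -0.    1.35 -0.18] [-3.3  0.  -1.7] 0.0153
```

View pics/s12c.png

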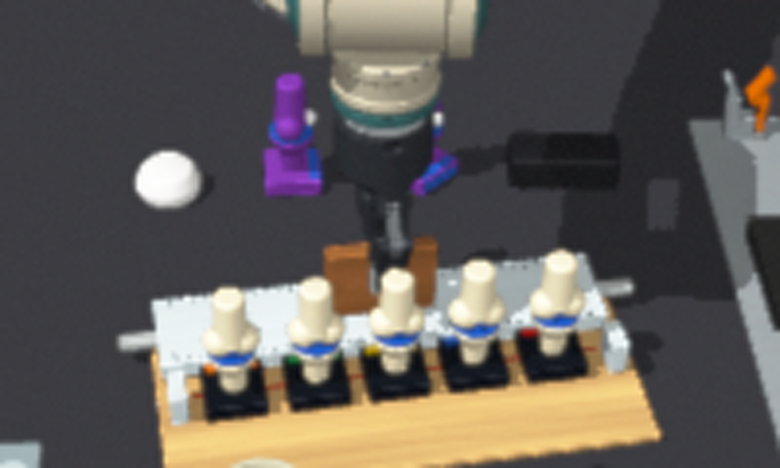

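apply_moves --series '[{"ax": 0, "ay": 0, "az": 0, "dx": 0.1, "dy": 0.01, "dz": 0, "gripper": -1}, {"ax": 0, "ay": 0, "az": 0, "dx": 0.2, "dy": 0.02, "dz": 0, "gripper": -1}, {"ax": 0, "ay": 0, "az": 0, "dx": 0.3, "dy": 0.03, "dz": 0, "gripper": -1}, {"ax": 0, "ay": 0, "az": 0, "dx": 0.4, "dy": 0.04, "dz": 0, "gripper": -1}, {"ax": 0, "ay": 0, "az": 0, "dx": 0.45, "dy": 0.05, "dz": 0, "gripper": -1}, {"ax": 0, "ay": 0, "az": 0, "dx": 0.45, "dy": 0.05, "dz": 0, "gripper": -1}]'

```text
t: 20.22
tool_pos: [0.5523, -0.0036, 0.0759]
orientation: [-0.0, 0.668, 0.744, -0.0]
ft_force: [-4.1, -0.3, -3.4]
finger_gap: 0.0155
```

apply_moves --series '[{"ax": 0, "ay": 0, "az": 0, "dx": 0.05, "dy": 0.01, "dz": 0, "gripper": -1}, {"ax": 0, "ay": 0, "az": 0, "dx": 0.1, "dy": 0.01, "dz": 0, "gripper": -1}, {"ax": 0, "ay": 0, "az": 0, "dx": 0.1, "dy": 0.01, "dz": 0, "gripper": -1}]'

```text
t: 20.47
tool_pos: [0.5553, -0.0032, 0.0759]
orientation: [-0.0, 0.668, 0.744, -0.0]
ft_force: [-3.5, 0.1, -5.0]
finger_gap: 0.0156
```

apply_moves --series '[{"ax": 0, "ay": 0, "az": 0, "dx": 0.05, "dy": 0.0, "dz": 0, "gripper": -1}, {"ax": 0, "ay": 0, "az": 0, "dx": 0.05, "dy": 0.0, "dz": 0, "gripper": -1}]'

```text
t: 20.63
tool_pos: [0.5563, -0.0032, 0.076]
orientation: [-0.001, 0.668, 0.744, -0.001]
ft_force: [-7.4, -0.9, -1.6]
finger_gap: 0.0149
```

```bash
python3 st.py; python3 - <<'E'
from h import *
p,d=grab("scene","s13"); cv2.imwrite("pics/s13c.png",cv2.resize(p[130:250,230:430,::-1],None,fx=3.9,fy=3.9,interpolation=cv2.INTER_CUBIC))
E
```

```text
20.63 [ 0.5563 -0.0032  0.076 ] ang 0.107 q [-0.07  0.27  1.52 -0.    1.36 -0.18] [-7.4 -0.9 -1.6] 0.0149
```

View pics/s13c.png

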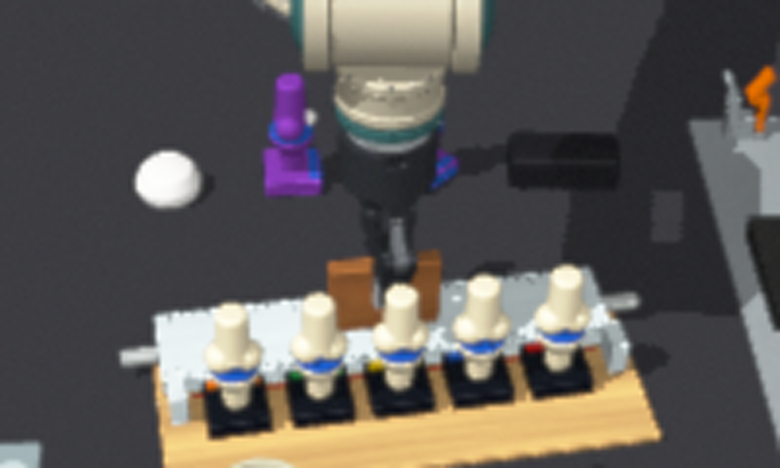

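apply_moves --series '[{"ax": 0, "ay": 0, "az": 0, "dx": 0.05, "dy": 0.0, "dz": 0, "gripper": -1}, {"ax": 0, "ay": 0, "az": 0, "dx": 0.05, "dy": 0.0, "dz": 0, "gripper": -1}, {"ax": 0, "ay": 0, "az": 0, "dx": 0.05, "dy": 0.0, "dz": 0, "gripper": -1}]'

```text
t: 20.93
tool_pos: [0.5566, -0.0032, 0.076]
orientation: [-0.002, 0.668, 0.744, -0.002]
ft_force: [-14.0, 0.2, 3.4]
finger_gap: 0.0155
```

apply_moves --series '[{"ax": 0, "ay": 0, "az": 0, "dx": 0.06, "dy": 0.0, "dz": 0, "gripper": -1}, {"ax": 0, "ay": 0, "az": 0, "dx": 0.06, "dy": 0.0, "dz": 0, "gripper": -1}, {"ax": 0, "ay": 0, "az": 0, "dx": 0.06, "dy": 0.0, "dz": 0, "gripper": -1}]'

```text
t: 21.18
tool_pos: [0.557, -0.0032, 0.0759]
orientation: [-0.004, 0.668, 0.744, -0.003]
ft_force: [-22.6, 0.6, 8.2]
finger_gap: 0.0152
```

```bash
python3 st.py; python3 -c "
from bench import arm; print(arm.get_obs()['ft_torque'])"; python3 - <<'E'
from h import *
p,d=grab("scene","s14"); cv2.imwrite("pics/s14c.png",cv2.resize(p[170:250,260:410,::-1],None,fx=5.2,fy=5.2,interpolation=cv2.INTER_CUBIC))
p,d=grab("top","t14"); cv2.imwrite("pics/t14c.png",ortho("top",p,.02,.5,.68,-.22,.22,.00055)[...,::-1])
E
```

```text
21.18 [ 0.557  -0.0032  0.0759] ang 0.107 q [-0.07  0.28  1.51 -0.    1.37 -0.18] [-22.6   0.6   8.2] 0.0152
[-0.18415443  4.19692153 -0.01619399]
```

View pics/s14c.png

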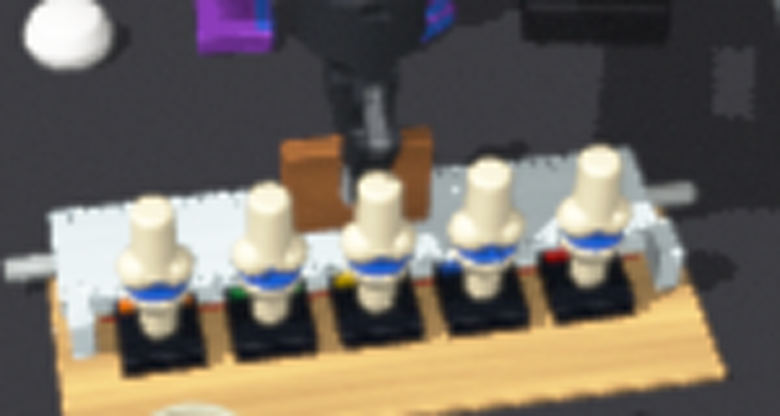

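View pics/t14c.png

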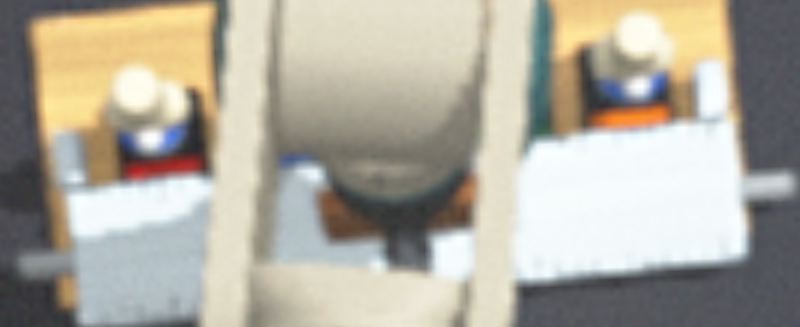

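apply_moves --series '[{"ax": 0, "ay": 0, "az": 0, "dx": -0.06, "dy": 0, "dz": 0, "gripper": -1}, {"ax": 0, "ay": 0, "az": 0, "dx": -0.15, "dy": -0.01, "dz": 0, "gripper": -1}, {"ax": 0, "ay": 0, "az": 0, "dx": -0.35, "dy": -0.03, "dz": 0, "gripper": -1}, {"ax": 0, "ay": 0, "az": 0, "dx": -0.8, "dy": -0.08, "dz": 0.05, "gripper": -1}, {"ax": 0, "ay": 0, "az": 0, "dx": -1.3, "dy": -0.13, "dz": 0.1, "gripper": -1}, {"ax": 0, "ay": 0, "az": 0, "dx": -1.8, "dy": -0.18, "dz": 0.5, "gripper": -1}, {"ax": 0, "ay": 0, "az": 0, "dx": -2.2, "dy": -0.2, "dz": 1.3, "gripper": -1}, {"ax": 0, "ay": 0, "az": 0, "dx": -2.5, "dy": -0.2, "dz": 2.3, "gripper": -1}]'

```text
t: 21.95
tool_pos: [0.4838, -0.0092, 0.1446]
orientation: [-0.001, 0.668, 0.744, -0.001]
ft_force: [1.6, 0.2, -3.4]
finger_gap: 0.0155
```

```bash
python3 st.py; python3 - <<'E'
from h import *
p,d=grab("scene","s15"); cv2.imwrite("pics/s15c.png",cv2.resize(p[150:250,230:430,::-1],None,fx=3.9,fy=3.9,interpolation=cv2.INTER_CUBIC))
p,d=grab("top","t15"); cv2.imwrite("pics/t15c.png",ortho("top",p,.02,.5,.72,-.22,.22,.00055)[...,::-1])
E
python3 models.py t15; python3 strips.py t15 "(.55,.66,-.22,.22)"
```

```text
21.95 [ 0.4838 -0.0092  0.1446] ang 0.107 q [-0.1  -0.    1.67  0.    1.48 -0.2 ] [ 1.6  0.2 -3.4] 0.0155
18 [392. 138.] mid [ 0.7398 -0.2691  0.0973] med [ 0.7373 -0.2646  0.0962] [185. 205. 208.]
69 [346. 168.] mid [ 0.6307 -0.1218  0.1103] med [ 0.6273 -0.122   0.119 ] [214. 209. 188.]
72 [324. 169.] mid [ 0.6233 -0.0567  0.1107] med [ 0.6217 -0.0563  0.1184] [219. 213. 191.]
53 [303. 170.] mid [0.6188 0.005  0.1117] med [0.6165 0.0059 0.1205] [241. 235. 215.]
69 [262. 174.] mid [0.6039 0.1298 0.1114] med [0.6018 0.129  0.1188] [227. 221. 199.]
1005 [350. 212.] mid [ 0.4982 -0.145   0.1032] med [ 0.4973 -0.1375  0.1048] [236. 243. 245.]
692 [257. 217.] mid [0.4712 0.1471 0.1034] med [0.4699 0.1362 0.1038] [193. 203. 206.]
275 [291. 221.] mid [0.4694 0.0328 0.1099] med [0.4632 0.0411 0.1045] [183. 194. 198.]
89 [315. 221.] mid [ 0.4667 -0.0348  0.1133] med [ 0.4688 -0.0353  0.1047] [221. 229. 232.]
59 [325. 265.] mid [ 0.3385 -0.0696  0.1073] med [ 0.3382 -0.0688  0.1117] [139.  79. 182.]
red 1208 xy 0.5875 0.1313 size mm 9 39 yaw 0.138
orange 1654 xy 0.6151 -0.1274 size mm 12 42 yaw 0.104
```

View pics/s15c.png

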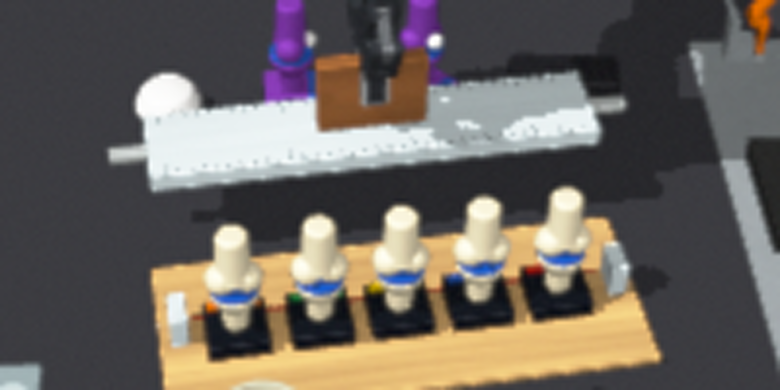

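View pics/t15c.png

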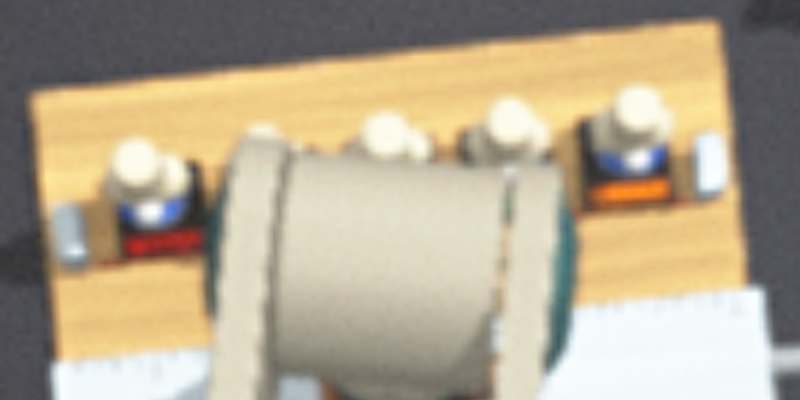

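```bash
python3 - <<'E'
from h import *
for nm in ("top0","t15"):
    p=cv2.imread(f"pics/{nm}.png"); r=.0005
    o=cv2.GaussianBlur(cv2.cvtColor(ortho("top",p,.008,.24,.76,.25,.45,r),cv2.COLOR_BGR2GRAY),(5,5),0).astype(float)
    L=[];R=[]
    for i in range(0,o.shape[0],4):
        x=.76-i*r; g=np.gradient(o[i])
        if not(.32<x<.68): continue
        a=g[:200].argmax(); b=200+g[200:].argmin(); y=lambda c:.45-c*r
        L.append((x,y(a)));R.append((x,y(b)))
    for S in(L,R):
        S=np.array(S); 
        for _ in range(4):
            k=np.polyfit(S[:,0],S[:,1],1); e=S[:,1]-np.polyval(k,S[:,0]); S=S[abs(e)<max(.002,1.5*e.std())]
        print(nm,len(S),k,"y at .508",np.polyval(k,.508))
    # ends
    for rng,nm2 in((slice(60,140),''),):
        pr=o[:, 170:240].mean(1); g=np.gradient(pr); print("ends x",.76-g[:200].argmax()*r,.76-(800+g[800:].argmin())*r)
p=cv2.imread("pics/t15.png")
cv2.imwrite("pics/h1.png",cv2.resize(ortho("top",p,.075,.66,.76,.26,.44,.0005),None,fx=2,fy=2))
cv2.imwrite("pics/h2.png",cv2.resize(ortho("top",p,.075,.26,.36,.26,.44,.0005),None,fx=2,fy=2))
cv2.imwrite("pics/h3.png",ortho("top",p,.030,.40,.62,.26,.44,.0004))
E
```

```text
top0 172 [-0.01763414  0.39941883] y at .508 0.39046068580180493
top0 177 [-0.0164923   0.30820468] y at .508 0.2998265909040593
ends x 0.731 0.2835
t15 170 [-0.01840659  0.39982521] y at .508 0.3904746671367708
t15 178 [-0.01766598  0.30886813] y at .508 0.29989381764563744
ends x 0.73 0.283
```

View pics/h1.png

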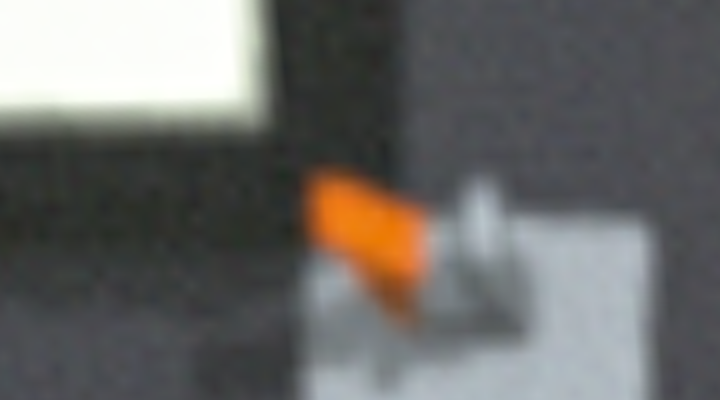

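View pics/h2.png

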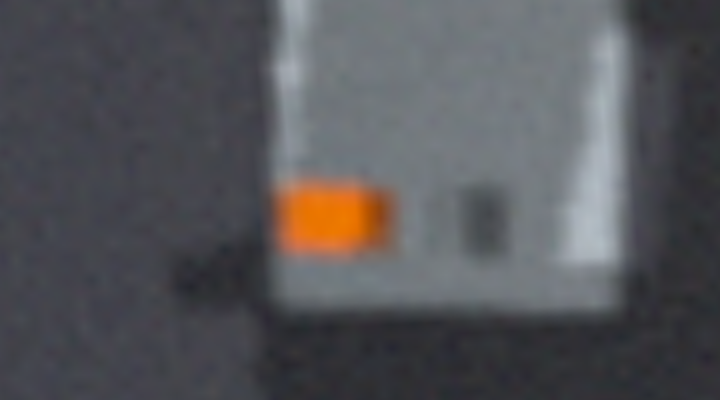

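View pics/h3.png

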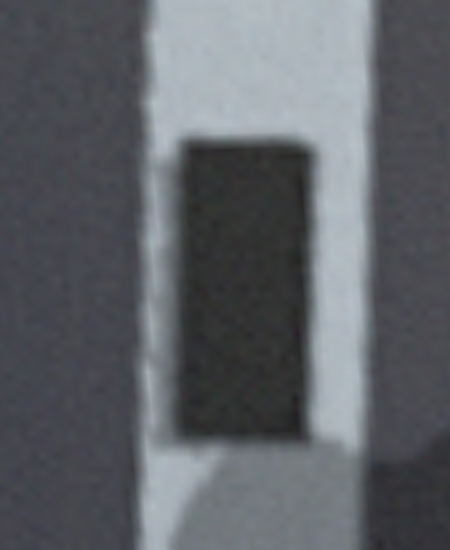

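```bash
python3 - <<'E'
from h import *
print("cam",[(-arm.calibration(n)['R'].T@arm.calibration(n)['t']).round(3) for n in("top","scene")])
for cam,nm in(("top","t15"),("top","top0"),("scene","s15"),("scene","scene0")):
    d=np.load(f"pics/{nm}.npy"); C=cloud(cam,d); p=cv2.imread(f"pics/{nm}.png")[...,::-1].astype(int)
    for x0,x1 in((.28,.34),(.68,.74)):
        m=(C[...,0]>x0)&(C[...,0]<x1)&(C[...,1]>.29)&(C[...,1]<.41)&(C[...,2]>.02)&(C[...,2]<.1)
        org=(p[...,0]>p[...,2]+90)
        print(nm,x0)
        for lab,mm in(("org",m&org),("grey",m&~org)):
            q=C[mm]
            for a,b in((.02,.04),(.04,.06),(.06,.07),(.07,.09)):
                s=q[(q[:,2]>a)&(q[:,2]<b)]
                if len(s)>3: print("  ",lab,a,len(s),"x",s[:,0].min().round(3),s[:,0].max().round(3),"y",np.percentile(s[:,1],[5,50,95]).round(3))
E
```

```text
cam [array([ 0.293, -0.038,  1.292]), array([ 1.558, -0.093,  1.03 ])]
t15 0.28
   org 0.04 6 x 0.3 0.309 y [0.351 0.353 0.355]
   org 0.06 15 x 0.299 0.311 y [0.352 0.356 0.36 ]
   org 0.07 20 x 0.299 0.311 y [0.357 0.364 0.369]
   grey 0.02 27 x 0.297 0.313 y [0.331 0.349 0.356]
   grey 0.04 13 x 0.298 0.312 y [0.332 0.339 0.352]
   grey 0.06 4 x 0.297 0.312 y [0.333 0.336 0.337]
   grey 0.07 14 x 0.297 0.313 y [0.326 0.328 0.365]
t15 0.68
   org 0.04 15 x 0.699 0.714 y [0.34  0.346 0.356]
   org 0.06 17 x 0.699 0.715 y [0.339 0.348 0.352]
   org 0.07 18 x 0.7 0.714 y [0.35  0.353 0.358]
   grey 0.02 39 x 0.697 0.739 y [0.326 0.342 0.362]
   grey 0.04 71 x 0.696 0.74 y [0.327 0.385 0.407]
   grey 0.06 36 x 0.697 0.739 y [0.327 0.378 0.405]
   grey 0.07 53 x 0.697 0.74 y [0.32  0.367 0.406]
top0 0.28
   org 0.04 10 x 0.3 0.312 y [0.349 0.35  0.355]
   org 0.06 15 x 0.299 0.311 y [0.352 0.355 0.36 ]
   org 0.07 22 x 0.299 0.311 y [0.358 0.363 0.369]
   grey 0.02 27 x 0.297 0.313 y [0.331 0.35  0.356]
   grey 0.04 9 x 0.298 0.312 y [0.331 0.333 0.34 ]
   grey 0.07 14 x 0.297 0.313 y [
[... 1306 characters left out ...]
.319 y [0.353 0.356 0.362]
   org 0.07 10 x 0.296 0.315 y [0.359 0.363 0.365]
   grey 0.02 36 x 0.296 0.318 y [0.331 0.345 0.359]
   grey 0.04 18 x 0.299 0.323 y [0.331 0.334 0.341]
   grey 0.06 5 x 0.307 0.318 y [0.326 0.328 0.334]
   grey 0.07 5 x 0.299 0.32 y [0.326 0.327 0.329]
scene0 0.68
   org 0.02 15 x 0.7 0.717 y [0.352 0.354 0.357]
   org 0.04 30 x 0.698 0.716 y [0.341 0.346 0.356]
   org 0.06 19 x 0.701 0.715 y [0.345 0.348 0.353]
   org 0.07 17 x 0.698 0.716 y [0.351 0.354 0.359]
   grey 0.02 75 x 0.695 0.74 y [0.324 0.341 0.362]
   grey 0.04 55 x 0.698 0.74 y [0.323 0.361 0.38 ]
   grey 0.06 22 x 0.699 0.739 y [0.32  0.361 0.38 ]
   grey 0.07 34 x 0.7 0.738 y [0.318 0.364 0.406]
```

```bash
cat > rul.py <<'E'
from h import *
import sys
def rul(cam,nm,zt,box,tcp):
    d=np.load(f"pics/{nm}.npy"); C=cloud(cam,d); p=cv2.imread(f"pics/{nm}.png")
    m=(p.min(-1)>120)&(abs(C[...,2]-zt)<.012)&(C[...,0]>box[0])&(C[...,0]<box[1])&(C[...,1]>box[2])&(C[...,1]<box[3])
    n,l,s,c=cv2.connectedComponentsWithStats(m.astype(np.uint8)); k=np.isin(l,[i for i in range(1,n) if s[i,4]>60]); q=C[k]
    A=np.c_[q[:,:2]-tcp,np.ones(len(q))]; f=np.linalg.lstsq(A,q[:,2],rcond=None)[0]
    q=q[abs(q[:,2]-(np.c_[q[:,:2]-tcp,np.ones(len(q))]@f))<.006]
    print(nm,len(q),"plane slopes",f.round(4),"rect",[np.round(v,1) for v in cv2.minAreaRect((q[:,:2]*1000).astype(np.float32))])
if __name__=="__main__": rul(sys.argv[1],sys.argv[2],float(sys.argv[3]),eval(sys.argv[4]),eval(sys.argv[5]))
E
python3 rul.py top t15 .1045 "(.4,.56,-.25,.25)" "(.4838,-.0092)"; python3 rul.py scene s15 .1045 "(.4,.56,-.25,.25)" "(.4838,-.0092)"
```

```text
t15 1986 plane slopes [ 0.0163 -0.0013  0.1044] rect [array([486.3,  -9.7]), array([ 76.4, 421.2]), np.float64(6.1)]
s15 1293 plane slopes [0.0054 0.0003 0.0949] rect [array([486.8, -14.4]), array([ 82.3, 382.7]), np.float64(5.4)]
```

```bash
python3 - <<'E'
from h import *
o=arm.get_obs(); print(o['t'],o['tool_pos'])
p,d=grab("scene","s16"); 
p2,d2=grab("top","t16")
print(arm.get_obs()['tool_pos'])
for cam,nm in(("top","t15"),("scene","s15"),("top","t16"),("scene","s16")):
    d=np.load(f"pics/{nm}.npy"); C=cloud(cam,d); p=cv2.imread(f"pics/{nm}.png")
    m=(p.min(-1)>120)&(C[...,2]>.05)&(C[...,2]<.16)&(C[...,0]>.43)&(C[...,0]<.53)&(abs(C[...,1])<.2)
    q=C[m]; 
    for a,b in((-.17,-.1),(-.1,-.04),(.04,.1),(.1,.17)):
        s=q[(q[:,1]>a)&(q[:,1]<b)]; print(nm,a,len(s),np.percentile(s[:,2],[10,50,90]).round(4))
E
```

```text
22.05 [ 0.48755231 -0.00948599  0.15136761]
[ 0.48617906 -0.00929615  0.14660707]
t15 -0.17 536 [0.1019 0.1049 0.1079]
t15 -0.1 222 [0.1019 0.1046 0.1077]
t15 0.04 167 [0.1015 0.1042 0.107 ]
t15 0.1 590 [0.1011 0.104  0.1071]
s15 -0.17 325 [0.0914 0.0943 0.0966]
s15 -0.1 303 [0.089  0.0941 0.0969]
s15 0.04 344 [0.088  0.0938 0.0966]
s15 0.1 393 [0.0865 0.0938 0.0964]
t16 -0.17 530 [0.0977 0.1006 0.1036]
t16 -0.1 218 [0.0977 0.1009 0.1039]
t16 0.04 170 [0.0964 0.1004 0.1038]
t16 0.1 587 [0.0971 0.0999 0.1028]
s16 -0.17 303 [0.0991 0.1012 0.1037]
s16 -0.1 249 [0.0983 0.1011 0.1035]
s16 0.04 346 [0.0948 0.1004 0.1031]
s16 0.1 390 [0.0941 0.1    0.1028]
```

```bash
python3 - <<'E'
from h import *
for cam,nm in(("top","t16"),("scene","s16")):
    d=np.load(f"pics/{nm}.npy"); C=cloud(cam,d); p=cv2.imread(f"pics/{nm}.png")[...,::-1].astype(int)
    dark=(p.max(-1)<75)
    m=dark&(C[...,0]>.62)&(C[...,0]<.80)&(C[...,1]>.3)&(C[...,1]<.55)&(C[...,2]>.02)
    q=C[m]
    for a in np.arange(.64,.78,.01):
        s=q[(q[:,0]>=a)&(q[:,0]<a+.01)]
        if len(s)>2: print(nm,round(a,2),len(s),"y min",s[:,1].min().round(3),"z",np.percentile(s[:,2],[5,50,95]).round(3))
E
```

```text
t16 0.71 51 y min 0.376 z [0.052 0.058 0.063]
t16 0.72 171 y min 0.36 z [0.054 0.058 0.065]
t16 0.73 58 y min 0.361 z [0.04  0.057 0.075]
t16 0.74 22 y min 0.361 z [0.031 0.057 0.076]
t16 0.75 24 y min 0.36 z [0.027 0.058 0.077]
t16 0.76 25 y min 0.36 z [0.024 0.058 0.075]
t16 0.77 27 y min 0.36 z [0.028 0.057 0.078]
t16 0.78 18 y min 0.361 z [0.024 0.057 0.077]
s16 0.72 26 y min 0.361 z [0.028 0.057 0.074]
s16 0.73 32 y min 0.36 z [0.023 0.053 0.075]
s16 0.74 32 y min 0.359 z [0.026 0.056 0.075]
s16 0.75 29 y min 0.36 z [0.022 0.054 0.074]
s16 0.76 31 y min 0.359 z [0.024 0.052 0.074]
s16 0.77 32 y min 0.359 z [0.024 0.058 0.075]
s16 0.78 32 y min 0.36 z [0.024 0.053 0.075]
```

apply_moves --series '[{"ax": 0, "ay": 0, "az": 0, "dx": 0, "dy": 0, "dz": 1.2, "gripper": -1}, {"ax": 0, "ay": 0, "az": 0, "dx": 0, "dy": 0.2, "dz": 2.4, "gripper": -1}, {"ax": 0, "ay": 0, "az": 1, "dx": 0, "dy": 0.9, "dz": 2.8, "gripper": -1}, {"ax": 0, "ay": 0, "az": 2.1, "dx": 0.1, "dy": 1.8, "dz": 2.8, "gripper": -1}, {"ax": 0, "ay": 0, "az": 3.2, "dx": 0.2, "dy": 2.7, "dz": 2.8, "gripper": -1}, {"ax": 0, "ay": 0, "az": 4.3, "dx": 0.3, "dy": 3.6, "dz": 2.8, "gripper": -1}, {"ax": 0, "ay": 0, "az": 5.4, "dx": 0.3, "dy": 4.5, "dz": 2.8, "gripper": -1}, {"ax": 0, "ay": 0, "az": 6.5, "dx": 0.3, "dy": 5.4, "dz": 2.8, "gripper": -1}]'

```text
t: 22.82
tool_pos: [0.4943, 0.1541, 0.2275]
orientation: [-0.001, 0.379, 0.925, -0.0]
ft_force: [0.2, -0.7, -2.9]
finger_gap: 0.0151
```

```bash
python3 st.py
```

```text
22.82 [0.4943 0.1541 0.2275] ang 0.793 q [ 0.23  0.04  1.46  0.    1.64 -0.56] [ 0.2 -0.7 -2.9] 0.0151
```

apply_moves --series '[{"ax": 0, "ay": 0, "az": 1.1, "dx": 0.1, "dy": 1, "dz": 0, "gripper": -1}, {"ax": 0, "ay": 0, "az": 2.2, "dx": 0.1, "dy": 2, "dz": 0, "gripper": -1}, {"ax": 0, "ay": 0, "az": 3.3, "dx": 0.2, "dy": 3, "dz": 0, "gripper": -1}, {"ax": 0, "ay": 0, "az": 4.4, "dx": 0.2, "dy": 4, "dz": 0, "gripper": -1}, {"ax": 0, "ay": 0, "az": 5.5, "dx": 0.3, "dy": 5, "dz": 0, "gripper": -1}, {"ax": 0, "ay": 0, "az": 6.6, "dx": 0.4, "dy": 6, "dz": 0, "gripper": -1}, {"ax": 0, "ay": 0, "az": 7.2, "dx": 0.4, "dy": 6.3, "dz": 0, "gripper": -1}, {"ax": 0, "ay": 0, "az": 7.2, "dx": 0.4, "dy": 6.3, "dz": 0, "gripper": -1}]'

```text
t: 23.48
tool_pos: [0.5058, 0.3441, 0.2266]
orientation: [-0.001, 0.012, 1.0, -0.0]
ft_force: [-0.7, 0.0, -1.9]
finger_gap: 0.0155
```

apply_moves --series '[{"ax": 0, "ay": 0, "az": 0, "dx": 0, "dy": 0, "dz": -1, "gripper": -1}, {"ax": 0, "ay": 0, "az": 0, "dx": 0, "dy": 0, "dz": -1.8, "gripper": -1}, {"ax": 0, "ay": 0, "az": 0, "dx": 0, "dy": 0, "dz": -1.8, "gripper": -1}, {"ax": 0, "ay": 0, "az": 0, "dx": 0, "dy": 0, "dz": -1.8, "gripper": -1}, {"ax": 0, "ay": 0, "az": 0, "dx": 0, "dy": 0, "dz": -1.8, "gripper": -1}]'

```text
t: 23.9
tool_pos: [0.507, 0.3415, 0.1766]
orientation: [0.001, 0.015, 1.0, 0.0]
ft_force: [0.9, -0.9, -2.4]
finger_gap: 0.0156
```

```bash
python3 st.py; python3 - <<'E'
from h import *
p,d=grab("scene","s17"); cv2.imwrite("pics/s17c.png",cv2.resize(p[120:270,340:500,::-1],None,fx=3.9,fy=3.9,interpolation=cv2.INTER_CUBIC))
p,d=grab("top","t17"); cv2.imwrite("pics/t17c.png",cv2.resize(p[130:300,140:400,::-1],None,fx=3,fy=3,interpolation=cv2.INTER_CUBIC))
E
python3 st.py
for c in "top t17" "scene s17"; do python3 rul.py $c .122 "(.27,.75,.28,.41)" "(.506,.3445)"; done
python3 models.py t17; python3 strips.py t17 "(.55,.66,-.22,.22)"
```

```text
23.9 [0.507  0.3415 0.1766] ang 1.54 q [ 0.53  0.33  1.24  0.    1.58 -1.01] [ 0.9 -0.9 -2.4] 0.0156
24.0 [0.5073 0.3419 0.1776] ang 1.541 q [ 0.53  0.32  1.24  0.    1.58 -1.01] [-0.5  0.9 -3. ] 0.0151
t17 1200 plane slopes [0.0021 0.0384 0.1288] rect [array([592.3, 339.5]), array([ 76.8, 251. ]), np.float64(88.4)]
s17 1463 plane slopes [-0.0021  0.0371  0.1259] rect [array([525.7, 339.3]), array([ 76.9, 394.9]), np.float64(88.1)]
18 [392. 137.] mid [ 0.7392 -0.2676  0.0979] med [ 0.7403 -0.2663  0.0965] [187. 206. 210.]
18 [400. 138.] mid [ 0.7392 -0.2899  0.098 ] med [ 0.7392 -0.2916  0.0968] [168. 188. 194.]
66 [346. 168.] mid [ 0.631  -0.1218  0.1118] med [ 0.6274 -0.122   0.1192] [213. 207. 185.]
73 [324. 169.] mid [ 0.6239 -0.0567  0.1098] med [ 0.6219 -0.0564  0.1184] [215. 208. 185.]
70 [303. 171.] mid [0.6171 0.005  0.1099] med [0.6134 0.0061 0.1187] [216. 210. 188.]
73 [262. 174.] mid [0.6033 0.1293 0.1102] med [0.6007 0.1291 0.1186] [222. 215. 191.]
61 [283. 172.] mid [0.6099 0.0677 0.1104] med [0.608  0.0665 0.1183] [221. 215. 194.]
61 [286. 264.] mid [0.3373 0.0444 0.1096] med [0.3367 0.0441 0.1115] [130.  64. 177.]
58 [325. 265.] mid [ 0.3384 -0.0697  0.1068] med [ 0.3382 -0.0686  0.1131] [129.  64. 176.]
red 1481 xy 0.5875 0.1307 size mm 12 41 yaw 0.13
orange 1779 xy 0.6147 -0.1267 size mm 14 44 yaw 0.115
yellow 2307 xy 0.6006 0.0028 size mm 15 44 yaw 0.157
blue 674 xy 0.5945 0.0666 size mm 5 39 yaw 0.07
```

View pics/s17c.png

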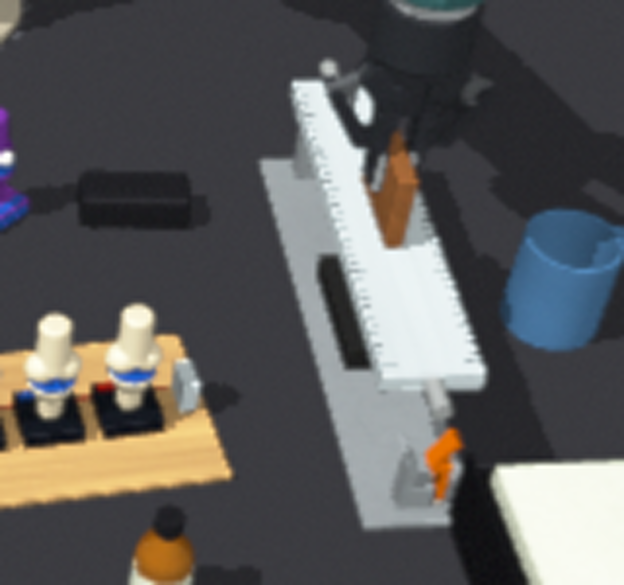

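View pics/t17c.png

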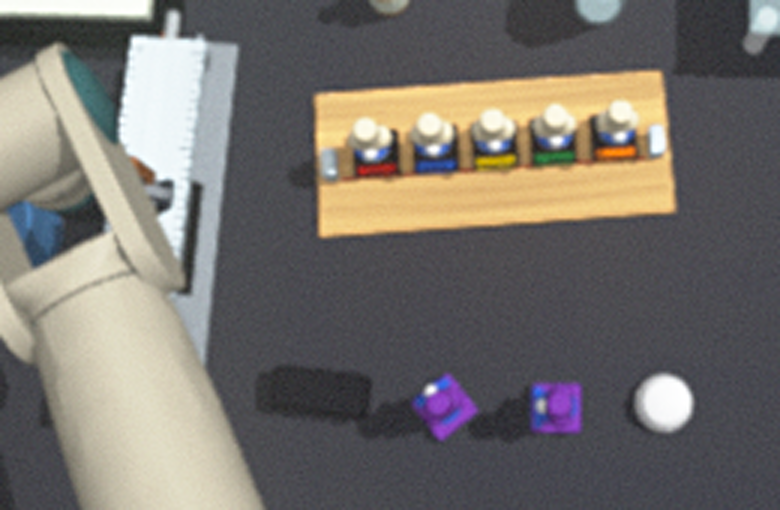

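apply_moves --series '[{"ax": 0, "ay": 0, "az": 0.12, "dx": -0.03, "dy": 0.09, "dz": -0.3, "gripper": -1}, {"ax": 0, "ay": 0, "az": 0.12, "dx": -0.03, "dy": 0.09, "dz": -0.6, "gripper": -1}, {"ax": 0, "ay": 0, "az": 0.12, "dx": -0.03, "dy": 0.09, "dz": -0.9, "gripper": -1}, {"ax": 0, "ay": 0, "az": 0.12, "dx": -0.03, "dy": 0.09, "dz": -0.9, "gripper": -1}, {"ax": 0, "ay": 0, "az": 0.12, "dx": -0.03, "dy": 0.09, "dz": -0.9, "gripper": -1}]'

```text
t: 24.42
tool_pos: [0.505, 0.3442, 0.147]
orientation: [-0.001, 0.008, 1.0, -0.001]
ft_force: [-0.1, -0.2, -3.3]
finger_gap: 0.0151
```

```bash
python3 st.py; python3 - <<'E'
from h import *
p,d=grab("scene","s18"); cv2.imwrite("pics/s18c.png",cv2.resize(p[120:270,370:480,::-1],None,fx=4,fy=4,interpolation=cv2.INTER_CUBIC))
E
python3 rul.py scene s18 .095 "(.27,.75,.28,.41)" "(.506,.3445)"
```

```text
24.42 [0.505  0.3442 0.147 ] ang 1.554 q [ 0.54  0.35  1.27  0.    1.53 -1.02] [-0.1 -0.2 -3.3] 0.0151
s18 1443 plane slopes [-0.0053  0.0279  0.0963] rect [array([505.7, 342.6]), array([ 78.8, 427.5]), np.float64(89.2)]
```

View pics/s18c.png

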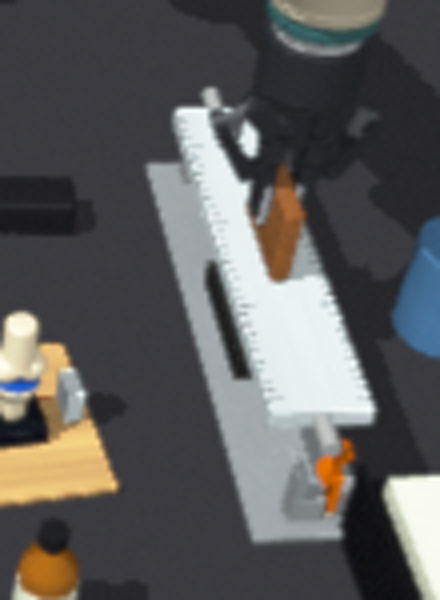

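apply_moves --series '[{"ax": 0, "ay": 0, "az": 0, "dx": 0.02, "dy": 0, "dz": -0.2, "gripper": -1}, {"ax": 0, "ay": 0, "az": 0, "dx": 0.02, "dy": 0, "dz": -0.4, "gripper": -1}, {"ax": 0, "ay": 0, "az": 0, "dx": 0.02, "dy": 0, "dz": -0.6, "gripper": -1}, {"ax": 0, "ay": 0, "az": 0, "dx": 0.02, "dy": 0, "dz": -0.6, "gripper": -1}]'

```text
t: 24.8
tool_pos: [0.5055, 0.344, 0.1282]
orientation: [-0.001, 0.008, 1.0, -0.001]
ft_force: [0.3, 0.1, -2.9]
finger_gap: 0.0156
```

apply_moves --series '[{"ax": 0, "ay": 0, "az": 0, "dx": 0, "dy": 0, "dz": -0.15, "gripper": -1}, {"ax": 0, "ay": 0, "az": 0, "dx": 0, "dy": 0, "dz": -0.3, "gripper": -1}, {"ax": 0, "ay": 0, "az": 0, "dx": 0, "dy": 0, "dz": -0.45, "gripper": -1}, {"ax": 0, "ay": 0, "az": 0, "dx": 0, "dy": 0, "dz": -0.45, "gripper": -1}]'

```text
t: 25.13
tool_pos: [0.5068, 0.3437, 0.1171]
orientation: [0.001, 0.009, 1.0, -0.001]
ft_force: [1.4, -4.2, -0.1]
finger_gap: 0.0157
```

apply_moves --series '[{"ax": 0, "ay": 0, "az": 0, "dx": 0, "dy": 0, "dz": -0.15, "gripper": -1}, {"ax": 0, "ay": 0, "az": 0, "dx": 0, "dy": 0, "dz": -0.3, "gripper": -1}, {"ax": 0, "ay": 0, "az": 0, "dx": 0, "dy": 0, "dz": -0.3, "gripper": -1}]'

```text
t: 25.38
tool_pos: [0.5067, 0.3437, 0.1076]
orientation: [0.001, 0.009, 1.0, -0.0]
ft_force: [1.2, -3.9, -1.3]
finger_gap: 0.015
```

apply_moves --series '[{"ax": 0, "ay": 0, "az": 0, "dx": 0, "dy": 0, "dz": -0.15, "gripper": -1}, {"ax": 0, "ay": 0, "az": 0, "dx": 0, "dy": 0, "dz": -0.3, "gripper": -1}, {"ax": 0, "ay": 0, "az": 0, "dx": 0, "dy": 0, "dz": -0.3, "gripper": -1}]'

```text
t: 25.63
tool_pos: [0.5053, 0.3444, 0.097]
orientation: [-0.001, 0.008, 1.0, -0.0]
ft_force: [-0.5, 0.4, -3.8]
finger_gap: 0.0152
```

```bash
python3 st.py; python3 - <<'E'
from h import *
p,d=grab("scene","s19"); cv2.imwrite("pics/s19c.png",cv2.resize(p[120:270,370:480,::-1],None,fx=4,fy=4,interpolation=cv2.INTER_CUBIC))
E
python3 rul.py scene s19 .05 "(.27,.75,.28,.41)" "(.506,.3445)"
```

```text
25.63 [0.5053 0.3444 0.097 ] ang 1.554 q [ 0.54  0.39  1.32  0.    1.43 -1.02] [-0.5  0.4 -3.8] 0.0152
s19 1364 plane slopes [-0.0013  0.0142  0.0465] rect [array([511.1, 341.8]), array([ 78.2, 419.8]), np.float64(89.5)]
```

View pics/s19c.png

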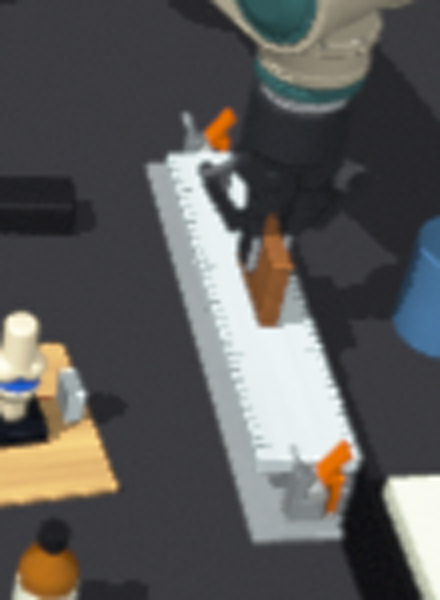

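apply_moves --series '[{"ax": 0, "ay": 0, "az": 0, "dx": 0, "dy": 0, "dz": -0.1, "gripper": -1}, {"ax": 0, "ay": 0, "az": 0, "dx": 0, "dy": 0, "dz": -0.1, "gripper": -1}, {"ax": 0, "ay": 0, "az": 0, "dx": 0, "dy": 0, "dz": -0.1, "gripper": -1}]'

```text
t: 25.93
tool_pos: [0.506, 0.3448, 0.0958]
orientation: [0.0, 0.008, 1.0, 0.0]
ft_force: [0.2, 0.1, -2.6]
finger_gap: 0.0153
```

apply_moves --series '[{"ax": 0, "ay": 0, "az": 0, "dx": 0, "dy": 0, "dz": -0.1, "gripper": -1}, {"ax": 0, "ay": 0, "az": 0, "dx": 0, "dy": 0, "dz": -0.1, "gripper": -1}, {"ax": 0, "ay": 0, "az": 0, "dx": 0, "dy": 0, "dz": -0.1, "gripper": -1}]'

```text
t: 26.18
tool_pos: [0.5066, 0.3451, 0.0948]
orientation: [0.001, 0.008, 1.0, 0.001]
ft_force: [-0.9, 0.5, 4.9]
finger_gap: 0.0152
```

apply_moves --series '[{"ax": 0, "ay": 0, "az": 0, "dx": 0, "dy": 0, "dz": -0.1, "gripper": -1}, {"ax": 0, "ay": 0, "az": 0, "dx": 0, "dy": 0, "dz": -0.1, "gripper": -1}, {"ax": 0, "ay": 0, "az": 0, "dx": 0, "dy": 0, "dz": -0.1, "gripper": -1}]'

```text
t: 26.43
tool_pos: [0.5068, 0.3454, 0.0947]
orientation: [0.002, 0.008, 1.0, 0.001]
ft_force: [-9.8, -3.4, 19.0]
finger_gap: 0.0152
```

apply_moves --series '[{"ax": 0, "ay": 0, "az": 0, "dx": 0, "dy": 0, "dz": 0.15, "gripper": 0}, {"ax": 0, "ay": 0, "az": 0, "dx": 0, "dy": 0, "dz": 0.15, "gripper": 0.6}, {"ax": 0, "ay": 0, "az": 0, "dx": 0, "dy": 0, "dz": 0.15, "gripper": 0.6}, {"ax": 0, "ay": 0, "az": 0, "dx": 0, "dy": 0, "dz": 0.15, "gripper": 0.6}, {"ax": 0, "ay": 0, "az": 0, "dx": 0, "dy": 0, "dz": 1, "gripper": 0.6}, {"ax": 0, "ay": 0, "az": 0, "dx": 0, "dy": 0, "dz": 2.2, "gripper": 0.6}, {"ax": 0, "ay": 0, "az": 0, "dx": 0, "dy": 0, "dz": 3.5, "gripper": 0.6}, {"ax": 0, "ay": 0, "az": 0, "dx": -1, "dy": 0, "dz": 4.5, "gripper": 0.6}]'

```text
t: 27.1
tool_pos: [0.4792, 0.3438, 0.2261]
orientation: [0.001, 0.01, 1.0, 0.0]
ft_force: [-0.1, 0.6, 0.6]
finger_gap: 0.0683
```

apply_moves --series '[{"ax": 0, "ay": 0, "az": 0, "dx": -1.1, "dy": 0, "dz": 0.3, "gripper": 0.6}, {"ax": 0, "ay": 0, "az": 0, "dx": -2.2, "dy": 0.5, "dz": 0.3, "gripper": 0.6}, {"ax": 0, "ay": 0, "az": 0, "dx": -3.3, "dy": 1, "dz": 0.3, "gripper": 0.6}, {"ax": 0, "ay": 0, "az": 0, "dx": -4.4, "dy": 2, "dz": 0.3, "gripper": 0.6}, {"ax": 0, "ay": 0, "az": 0, "dx": -5.5, "dy": 2.5, "dz": 0.3, "gripper": 0.6}, {"ax": 0, "ay": 0, "az": 0, "dx": -6.6, "dy": 3, "dz": 0.3, "gripper": 0.6}, {"ax": 0, "ay": 0, "az": 0, "dx": -7, "dy": 3.5, "dz": 0.3, "gripper": 0.6}, {"ax": 0, "ay": 0, "az": 0, "dx": -7, "dy": 3.5, "dz": 0.3, "gripper": 0.6}]'

```text
t: 27.77
tool_pos: [0.2638, 0.4514, 0.233]
orientation: [-0.0, 0.006, 1.0, 0.0]
ft_force: [-0.0, -0.3, 0.8]
finger_gap: 0.0684
```

```bash
python3 st.py; python3 - <<'E'
from h import *
p,d=grab("scene","s20"); cv2.imwrite("pics/s20c.png",cv2.resize(p[120:270,240:490,::-1],None,fx=3.2,fy=3.2,interpolation=cv2.INTER_CUBIC))
p,d=grab("top","t20"); cv2.imwrite("pics/t20o.png",ortho("top",p,.02,.26,.76,-.22,.42,.0008)[...,::-1]); cv2.imwrite("pics/t20b.png",ortho("top",p,.02,.54,.68,-.2,.2,.0005)[...,::-1])
E
python3 models.py t20; python3 strips.py t20 "(.55,.66,-.22,.22)"
python3 rul.py top t20 .046 "(.27,.75,.28,.41)" "(.506,.3445)"; python3 rul.py scene s20 .046 "(.27,.75,.28,.41)" "(.506,.3445)"
```

```text
27.77 [0.2638 0.4514 0.233 ] ang 1.559 q [ 0.97  0.05  1.44  0.    1.65 -0.59] [-0.  -0.3  0.8] 0.0684
23 [399. 138.] mid [ 0.7396 -0.2853  0.097 ] med [ 0.7407 -0.2883  0.0961] [184. 204. 208.]
66 [346. 168.] mid [ 0.6316 -0.1217  0.1105] med [ 0.6273 -0.122   0.1183] [220. 214. 193.]
74 [324. 169.] mid [ 0.6241 -0.0567  0.111 ] med [ 0.6213 -0.0563  0.1183] [219. 213. 191.]
67 [303. 171.] mid [0.6171 0.005  0.1111] med [0.6145 0.0061 0.119 ] [225. 219. 199.]
70 [262. 174.] mid [0.6034 0.1297 0.1119] med [0.6012 0.1292 0.1184] [229. 223. 201.]
58 [283. 172.] mid [0.6102 0.0678 0.1097] med [0.608  0.0664 0.1184] [228. 223. 204.]
63 [286. 264.] mid [0.3371 0.0444 0.1074] med [0.3368 0.0438 0.1116] [137.  67. 186.]
60 [325. 265.] mid [ 0.3384 -0.0684  0.1078] med [ 0.3383 -0.0686  0.1117] [136.  69. 184.]
red 1377 xy 0.5877 0.1307 size mm 10 41 yaw 0.14
orange 1634 xy 0.6145 -0.1268 size mm 15 44 yaw 0.106
yellow 2261 xy 0.6003 0.003 size mm 15 44 yaw 0.145
blue 509 xy 0.5948 0.0662 size mm 5 34 yaw 0.059
t20 2430 plane slopes [-0.0006  0.015   0.046 ] rect [array([505.8, 343.8]), array([ 80.2, 424.5]), np.float64(88.8)]
s20 1529 plane slopes [-0.0003  0.0173  0.0443] rect [array([513.1, 344.1]), array([ 78.5, 418.4]), np.float64(89.1)]
```

View pics/s20c.png

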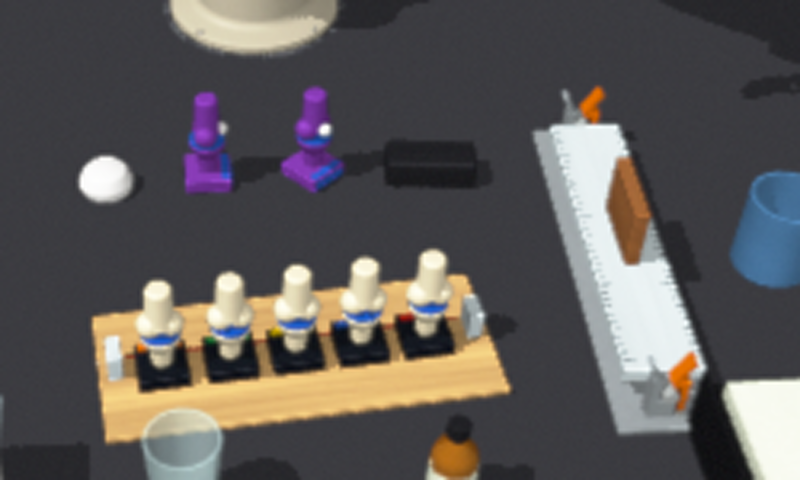

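View pics/t20o.png

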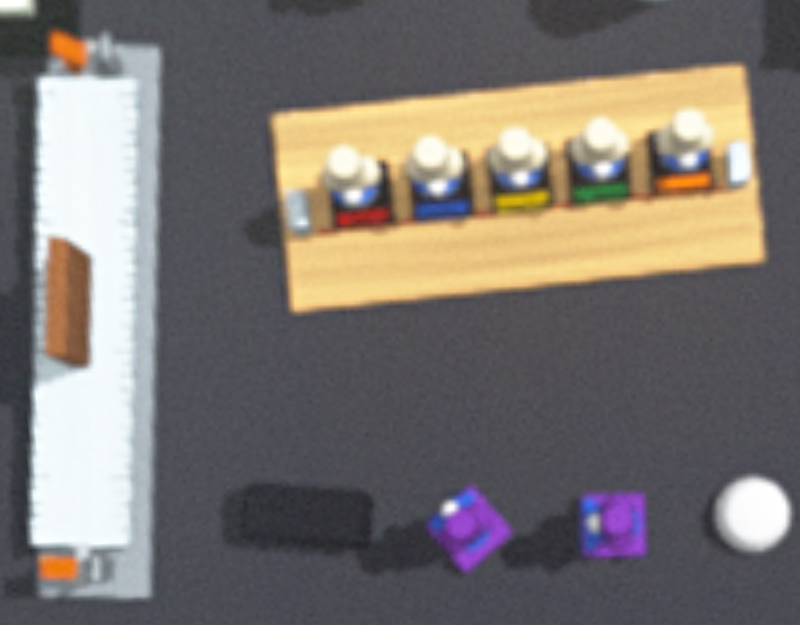

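View pics/t20b.png

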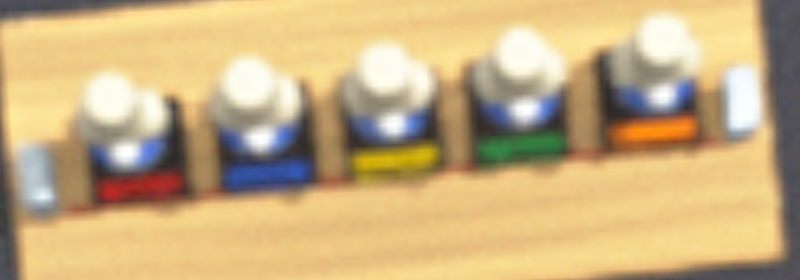

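```bash
python3 - <<'E'
from h import *
for cam,a in(("top",("top0","t20")),("scene",("scene0","s20"))):
    for nm in a:
        d=np.load(f"pics/{nm}.npy"); C=cloud(cam,d); p=cv2.imread(f"pics/{nm}.png").astype(int)
        for x0,x1 in((.28,.34),(.68,.74)):
            m=(p[...,2]>p[...,0]+90)&(C[...,0]>x0)&(C[...,0]<x1)&(C[...,1]>.29)&(C[...,1]<.41)&(C[...,2]>.06)&(C[...,2]<.1)
            q=C[m]; print(nm,x0,len(q),q.mean(0).round(4),q.max(0).round(4))
E
cd pics; python3 -c "
import cv2;a=cv2.imread('s20.png');cv2.imwrite('j.png',cv2.hconcat([cv2.resize(a[140:170,405:445],(400,300),interpolation=2),cv2.resize(a[225:255,435:475],(400,300),interpolation=2)]))"
```

```text
top0 0.28 37 [0.3049 0.3601 0.0712] [0.3115 0.3703 0.0804]
top0 0.68 35 [0.7058 0.3507 0.0709] [0.7151 0.3589 0.0812]
t20 0.28 38 [0.3051 0.3597 0.072 ] [0.3115 0.3694 0.0843]
t20 0.68 35 [0.706  0.3504 0.0719] [0.7147 0.3591 0.0825]
scene0 0.28 22 [0.308  0.359  0.0696] [0.3188 0.3667 0.079 ]
scene0 0.68 36 [0.7087 0.3513 0.0698] [0.7161 0.359  0.0809]
s20 0.28 22 [0.3093 0.3586 0.0703] [0.3202 0.3659 0.0803]
s20 0.68 36 [0.709  0.3512 0.0704] [0.7175 0.3598 0.0806]
```

View pics/j.png

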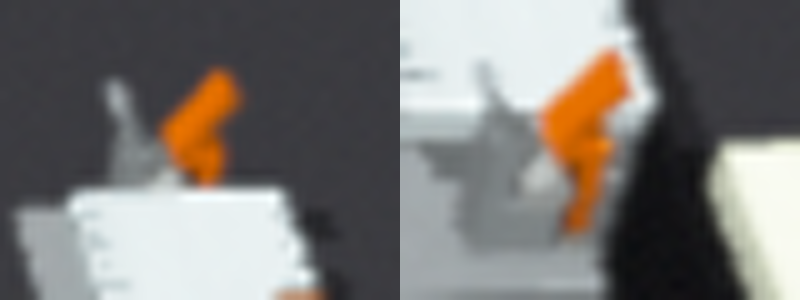

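Both jaws stand where they stood closed at the start, the pins are under them, and the models are flush with the line. I'm handing in.

```bash
python3 -c "
from bench import arm; print(arm.sign_off())"
```

```text
the job is handed in; nothing more can be done
None
```

The task is done and handed in at about 28 s on the robot's clock; no verdict was reported.

**Models:** All five (red, blue, yellow, green, orange) stand upright on the board, strips towards the robot. I placed them about 20 mm short of the line, then pushed them up with the ruler until it met both stops. The push force was about 23 N with almost no twist, so both stops carried it. In the last top picture every plinth front lies on the red line. All five are within about 13 cm of the board's middle.

**Ruler:** It sits in the holder with its underside about 30 mm up (28–30 mm from the two cameras). It is tilted by about 0.015 rad and in line with the holder. Both orange jaws are within about 1.5 mm of their closed positions at the start, with the pins beneath them.

**Bystanders:** In the last pictures the purple look-alikes, mouse and black box look unmoved, as does the part of the mug, tumbler and bottle in view. The books are outside my last views, and the arm never came down near them. I saw no model knocked aside.

**Readings that were off:**
- **Ruler height:** one pair of pictures gave two different heights, because the arm was still settling; a repeat agreed.
- **Model angles:** strip angles read from the small coloured patches scatter by about 0.04 rad, and green's was not picked up in the last check. For squareness I rely on the ruler contact and the picture.

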